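Slide the tall core crate into its parking bay

TASK

Push the tall wooden crate gently, low near its base, so that it slides upright along the table into the steel parking bay and stands square against the bay's back stop, then take the hand away. It is top-heavy and tips if it is pushed high: do not tip, lift, carry or slam it, and leave the piston, the grease tin and the injector beside it where they are.

Things in the scene. Friction and masses are not known exactly. Their poses are not given: they have to be found in the camera images.
- crate: The tall, narrow slatted crate of pale wood, open-topped, a dark piston and a coil spring packed in it (fixed). 80 mm along its x, 120 mm along its y, 170 mm tall, plain upright faces. Origin at the centre of its underside, z up. 0.7 to 1 kg, slides at about 4 to 8 N. Starts 110 to 135 mm short of home, within 25 mm of the bay's centre line, its +x face turned to the bay within 0.25 rad.
- crate_push (a point): Where to push the crate: middle of its -x face (120 mm wide, on the robot's side), 20 mm above the table. Pushed below 35 mm it slides; pushed at half its height or above it tends to tip. The face is upright for 170 mm, so a plumb gripper's body or wrist may meet it high up first: lean the tool back 20 to 45 degrees so that the fingertips lead.
- bay: The parking bay: a U of 10 mm thick dark steel bars, 28 mm high, fixed to the table, open towards the robot. Origin on the table, exactly where the centre of the crate's underside is when fully home; x points into the bay (away from the robot within 0.2 rad), y left, z up. Inner face of the back stop at x = +40 mm; side guides' inner faces at y = +67 and -67 mm, 7 mm clear of the crate each side.
- bay_mouth (a point): Middle of the bay's mouth, on the table, 34 mm before the bay's origin (bay x = -34 mm). Here the mouth is about 170 mm wide between its flared lips, which narrow to 134 mm at bay x = -5 mm; from there the guides run straight to the back stop.
- piston_a: Bystander: bare grey metal piston, 66 mm across, 58 mm tall, standing on the table to the left of the bay. Origin at the centre of its underside. Loose; must not be moved.
- grease_tin: Bystander: small round grease tin, yellow and black, 68 mm across, 60 mm tall, standing on the table to the right of the bay. Origin at the centre of its underside. Loose; must not be moved.
- injector: Bystander: fuel injector with a brass-coloured body, 62x123x23 mm, lying on the table to the right of the crate's lane. Origin at the centre of its underside, long axis y. Loose; must not be moved.

How it is judged:
At the end, for the whole second after the job is handed in: The crate stands upright (within 0.04 rad) and at rest on the table inside the bay, its origin within 8 mm of the fully-home point along the bay and 13 mm across it, square with the bay to 0.09 rad (x of crate in the frame of bay between -0.008 and 0.008 m and y of crate in the frame of bay between -0.013 and 0.013 m and angle between the x axis of crate and the x axis of bay, either way round below 0.09 rad and angle between crate's own z axis and vertical below 0.04 rad and height (world z) of crate below 0.005 m and linear speed of crate below 0.01 m/s); the robot touches nothing.
It fails at once if the crate tips more than 0.15 rad (angle between crate's own z axis and vertical above 0.15 rad).
It fails at once if the crate is lifted off the table (12 mm) (height (world z) of crate above 0.012 m).
It fails at once if the crate is slammed along (faster than 0.35 m/s) (linear speed of crate above 0.35 m/s).
It fails at once if the piston, the grease tin or the injector is moved by more than 20 mm (distance of any of piston_a, grease_tin, injector from where it was at the start of the episode above 0.02 m).
It also fails if it takes over 42 s, if anything falls off the work surface, if the arm or the gripper's body presses on something with over 40 N, if the wrist force passes 120 N, or if a joint passes its speed limit or range.

ROBOT

A 6-joint arm with a two-finger parallel gripper is mounted at the origin on a cart in front of the work surface, level with it; the furniture and walls round the work are solid. World frame = base frame: x ahead of the robot, y to its left, z up, the work surface at z = 0. Lengths are in m, angles in rad, forces in N, time in s.
With the tool pointing down it reaches from about 0.3 to 0.85 m from the base axis. Payload 4.2 kg.
Tool frame: the origin (TCP) lies at the centre of the arm's flange, where the gripper is bolted on; the fingertips stand 191 mm ahead of it and the grasp point (between the pads) lies 172 mm ahead of it (env.tip_reach is the distance from the TCP to the fingertips, in m); x points along the fingers, y is the direction in which the jaws open and shut, and the axes are right-handed (so a half turn about x gives the same grasp; the last joint's range is limited). The gripper opens to 91 mm and grips with 3 to 60 N. Pads are 32 mm wide; open, the fingers measure 118 mm over their backs; the gripper's body (76 mm by 178 mm) begins 60 mm behind the grasp point.
Start: joints at [-1.21, 0.32, 1.565, -0, 1.257, -0.02], TCP at [0.214, -0.534, 0.405] pointing down, gripper open.
Joint ranges: [-3.11, 3.11], [-0.84, 2.01], [0.21, 2.61], [-1.34, 4.49], [0.05, 2.63], [-2.56, 2.56]. Speed limits (rad/s): [2.57, 2.57, 3.14, 3.14, 3.14, 3.14].

INTERFACE

Orientations are given as a unit quaternion [x, y, z, w].
In Python, from bench import env, vision gives the robot as it stands.
- The arm moves only by the shell command python3 -m creep 'ROWS' [FORCE]. ROWS is JSON, a list that holds one entry, the list of rows, each a list of 5 numbers: the shift along the world's x, y, z scaled (see below), then the turn about the world's z scaled (see below), then the gripper's target within -1 to 1 (fully open at 1, half-way at 0, shut at -1). In form: [[[x, y, z, twist, gripper], ...]]. A call has 1 to 12 rows; each row is the pose to reach, as a shift and turn from the pose measured when the call began, turning the shorter way round; what a row does not reach only later rows make up. The controller multiplies each number of a shift by 500 mm and each number of a turn by pi rad. A row lasts 1/12 s, in which the tool goes at most 41.7 mm and 7.16 degrees, less where a joint would pass 70% of its speed; a pose out of reach is approached as far as the arm can. A call with a number of a shift or a turn outside -1 to 1 is refused whole. A call with a gripper value outside its range is refused whole. The fingers move at their own pace and stop on an object; FORCE is the grip in N (left out, the last holds). Time passes only in rows, so rows that repeat a pose let the fingers close. It gives the time, the measured TCP pose, the force and the opening at its end, in the units of the state.
- env.read_state(): the state, without advancing time (a new reading comes with each control period).
- vision.snapshot(name): name is "scene" or "side" or "wrist"; returns (picture, depth): 420x560x3 uint8, red, green, blue; 420x560 float32, m along the optical axis (not along the pixel's ray), 0 where there is no reading.
- vision.camera_info(name): a dict with "fx", "fy", "cx", "cy" (pixels), "dist" ([k1, k2, p1, p2, k3] as OpenCV has them; the pictures are not rectified), "rvec" (rotation vector, rad) and "tvec" (3), from world to camera coordinates, as OpenCV has them. Camera axes: x right, y down, z forward; pixel columns grow to the right and rows downward; lengths in m; the calibration is good to about 2 mm. A picture is of the moment at which its call begins: read the wrist's pose just before it. camera_info takes no time and is no camera call; for the wrist camera it gives the pose at the moment of the call.
- env.sign_off(): hands the job in, once; it reports no verdict.
The state is a dict: "t": time; "qpos": joint angles; "qd": joint speeds; "effort": joint torques, N m; "tcp_pos": TCP position; "tool_rot": TCP orientation; "force": force on the tool from outside, world axes, zero at the start; "moment": the same for the moment, N m; "opening": opening from 0.0 (shut) to 1.0 (fully open).
Only numpy, scipy, OpenCV 4.12 (cv2) and the standard library are available. Lean on these libraries where they do the work, as an engineer would, in place of code of your own. Each camera call takes 0.05 s, during which the arm holds its last target. There are 200 camera calls.

## Working session

There is one attempt and no reset: what is moved stays moved. The work goes in short steps, Python scripts to look and compute and a shell command to move; the robot and the scene stay as the last step left them, time stands still between calls to the robot, and variables do not carry over. Pictures are saved under pics/ and viewed, about 8 in all and at most 12, crops included, and the job is handed in when it is done.

```bash
mkdir -p pics; ls
python3 - <<'E'
from bench import env, vision
import cv2,numpy as np
s=env.read_state();print(s['t'],s['tcp_pos'],s['tool_rot'],s['qpos'],s['opening'],env.tip_reach)
for n in("scene","side"):
    p,d=vision.snapshot(n);cv2.imwrite(f'pics/{n}0.png',p[:,:,::-1]);np.save(f'{n}0.npy',d);print(vision.camera_info(n))
E
```

```text
pics
0.0 [ 0.21363297 -0.53365431  0.40394862] [-0.69421958 -0.13440688  0.69443815 -0.13322773] [-1.21001519e+00  3.20250746e-01  1.56566617e+00 -2.29858205e-05
  1.25737156e+00 -2.00008303e-02] 0.9985024813026379 0.1908
{'fx': 436.997385131302, 'fy': 436.997385131302, 'cx': 277.3281181833003, 'cy': 221.49270567899967, 'dist': array([-0.02943995,  0.        ,  0.        ,  0.        ,  0.        ]), 'rvec': array([ 0.95412135,  2.72560753, -0.70037553]), 'tvec': array([ 0.56207936, -0.18071642,  0.99076023])}
{'fx': 509.8230888521849, 'fy': 509.8230888521849, 'cx': 273.2874137717859, 'cy': 209.17897701582712, 'dist': array([-0.04766954,  0.        ,  0.        ,  0.        ,  0.        ]), 'rvec': array([ 1.73322792,  2.14249355, -0.58304183]), 'tvec': array([ 0.30334565, -0.41989949,  1.17031818])}
```

View pics/scene0.png

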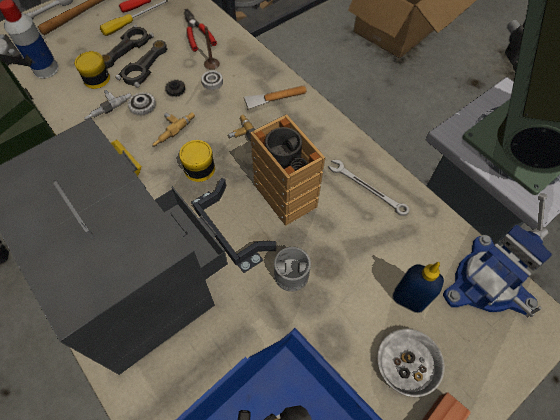

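View pics/side0.png

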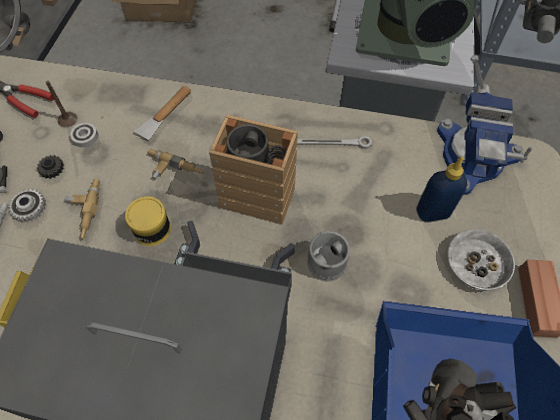

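The scene view shows the crate around (287,170), the bay's U from about (205,195) to (260,255), the piston at (292,268), the tin at (196,160) and the injector at (243,127). A tall grey toolbox stands behind the bay. The robot is at upper right.

```bash
cat > h.py <<'E'
import numpy as np,cv2
from bench import env,vision
def cloud(n,d=None):
    c=vision.camera_info(n); p=None
    if d is None: p,d=vision.snapshot(n)
    K=np.array([[c['fx'],0,c['cx']],[0,c['fy'],c['cy']],[0,0,1]])
    h,w=d.shape; u,v=np.meshgrid(np.arange(w,dtype=float),np.arange(h,dtype=float))
    q=cv2.undistortPoints(np.stack([u,v],-1).reshape(-1,1,2),K,c['dist']).reshape(h,w,2)
    P=np.dstack([q*d[...,None],d]); R=cv2.Rodrigues(c['rvec'])[0]
    W=(P-c['tvec'])@R; W[d==0]=np.nan
    return W,p
def crate(W,x0=.3,x1=.9,y0=-.3,y1=.3):
    m=(abs(W[...,2]-.168)<.008)&(W[...,0]>x0)&(W[...,0]<x1)&(W[...,1]>y0)&(W[...,1]<y1)
    return m
E
python3 - <<'E'
from h import *
for n in("scene","side"):
    W,_=cloud(n,np.load(f'{n}0.npy')); im=cv2.imread(f'pics/{n}0.png')
    pts={'scene':[(287,140),(252,128),(291,167),(323,152),(285,118),(196,155),(292,252),(243,127),(220,187),(200,215),(235,260),(265,247),(60,170),(200,290)],
     'side':[(213,152),(225,122),(297,130),(288,162),(148,215),(328,240),(175,160),(190,230),(240,264),(285,255),(150,270)]}[n]
    for u,v in pts: print(n,u,v,W[v,u].round(3))
    m=crate(W,.3,.75,-.3,.3)
    k,l,st,_=cv2.connectedComponentsWithStats(m.astype('uint8'))
    for i in range(1,k):
        if st[i,4]>60:
            P=W[l==i][:,:2]; print(st[i],cv2.minAreaRect((P*1000).astype('f4')))
    # height map top-down, 1px=1.5mm
    H=np.zeros((400,400,3),'uint8'); f=W.reshape(-1,3); ok=np.isfinite(f[:,0])
    a=((f[ok,0]-.3)/.0015).astype(int);b=((.3-f[ok,1])/.0015).astype(int);g=(a>=0)&(a<400)&(b>=0)&(b<400)
    H[399-a[g],b[g]]=im.reshape(-1,3)[ok][g]; hh=f[ok,2][g]; s=(hh>.02)&(hh<.034); H[399-a[g][s],b[g][s]]=(0,0,255)
    s=abs(hh-.168)<.007; H[399-a[g][s],b[g][s]]=(0,255,0)
    cv2.imwrite(f'pics/top_{n}.png',H)
A=np.hstack([cv2.imread('pics/top_scene.png'),cv2.imread('pics/top_side.png')]);cv2.imwrite('pics/top.png',A)
E
```

```text
scene 287 140 [ 0.503 -0.244  0.154]
scene 252 128 [ 0.471 -0.403  0.02 ]
scene 291 167 [ 0.542 -0.186  0.167]
scene 323 152 [ 0.378 -0.264 -0.002]
scene 285 118 [ 0.48  -0.279  0.166]
scene 196 155 [ 0.622 -0.391  0.056]
scene 292 252 [ 0.602 -0.104  0.041]
scene 243 127 [ 0.481 -0.424  0.012]
scene 220 187 [ 0.619 -0.314  0.025]
scene 200 215 [ 0.687 -0.289  0.018]
scene 235 260 [ 0.691 -0.164  0.023]
scene 265 247 [ 0.628 -0.152  0.017]
scene 60 170 [ 0.854 -0.365  0.234]
scene 200 290 [ 0.782 -0.123  0.104]
[ 250  114   75   67 1461] ((517.2830810546875, -228.0528106689453), (122.73554992675781, 81.39146423339844), 84.84422302246094)
[160 186  65  77 336] ((736.2322998046875, -201.728271484375), (150.30084228515625, 27.10682487487793), 89.9351806640625)
side 213 152 [ 0.553 -0.285  0.169]
side 225 122 [ 0.493 -0.282  0.17 ]
side 297 130 [ 0.35  -0.187  0.001]
side 288 162 [ 0.54  -0.17   0.157]
side 148 215 [ 0.625 -0.391  0.058]
side 328 240 [ 0.596 -0.088  0.032]
side 175 160 [ 0.484 -0.395  0.022]
side 190 230 [ 0.623 -0.323  0.026]
side 240 264 [ 0.729 -0.198  0.174]
side 285 255 [ 0.634 -0.154  0.024]
side 150 270 [ 0.787 -0.291  0.239]
[ 209  115   89   60 1971] ((521.1082153320312, -228.6827392578125), (120.8752670288086, 83.29730987548828), 84.82966613769531)
[182 252 110  37 664] ((735.05517578125, -202.35073852539062), (19.594833374023438, 149.04757690429688), 0.23738783597946167)
```

View pics/top.png

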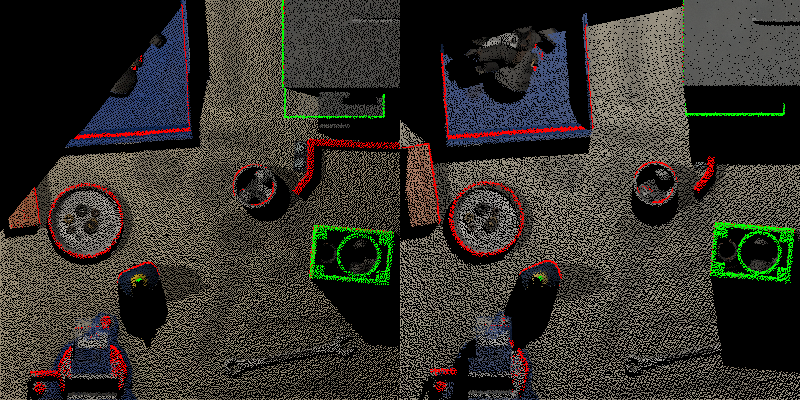

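The top-down map shows the crate (green) at about (0.52, -0.23) with yaw near -0.09, and the bay bars in red. Next I'll fit the bay.

Run:
```python
from h import *
from scipy.optimize import least_squares
Q=[]
for n in("scene","side"):
    W,_=cloud(n,np.load(f'{n}0.npy')); f=W.reshape(-1,3)
    s=(abs(f[:,2]-.0265)<.005)&(f[:,0]>.59)&(f[:,0]<.72)&(f[:,1]>-.345)&(f[:,1]<-.13)
    s&=~(np.hypot(f[:,0]-.622,f[:,1]+.391)<.05)
    P=f[s][:,:2];Q.append(P);print(n,len(P),P.min(0),P.max(0))
    s2=(abs(f[:,2]-.060)<.006)
    for c in((.625,-.391),(.60,-.087)):
        g=s2&(np.hypot(f[:,0]-c[0],f[:,1]-c[1])<.06); print('rim',cv2.minEnclosingCircle((f[g][:,:2]*1000).astype('f4')) if g.any() else None)
P=np.vstack(Q)
def seg(p,a,b):
    a,b=np.array(a),np.array(b);t=np.clip((p-a)@(b-a)/((b-a)@(b-a)),0,1);return np.linalg.norm(p-a-t[:,None]*(b-a),axis=1)
def r(v,P=P):
    c,s=np.cos(v[2]),np.sin(v[2]); B=(P-v[:2])@np.array([[c,-s],[s,c]])
    d=np.min([seg(B,(.045,-.072),(.045,.072)),seg(B,(-.005,.072),(.045,.072)),seg(B,(-.005,-.072),(.045,-.072)),seg(B,(-.005,.072),(-.034,.09)),seg(B,(-.005,-.072),(-.034,-.09))],0)
    return np.maximum(d-.003,0)
for a in(-.2,0,.2):
    o=least_squares(r,[.643,-.235,a],loss='soft_l1',f_scale=.003);print(o.x,o.cost)
```

```text
scene 745 [ 0.6020465  -0.33096151] [ 0.69113401 -0.13935772]
rim ((620.1353149414062, -397.2561950683594), 35.17063522338867)
rim ((620.5263061523438, -82.0755615234375), 33.489173889160156)
side 409 [ 0.60585647 -0.3325499 ] [ 0.66473686 -0.14141609]
rim ((623.9465942382812, -398.0269775390625), 35.13319396972656)
rim ((624.4739990234375, -83.1258316040039), 33.80854797363281)
[ 0.64047205 -0.23686395 -0.04127267] 0.0009395576152053392
[ 0.64051455 -0.23684446 -0.04034875] 0.0009394414335005866
[ 0.64051455 -0.23684446 -0.04034874] 0.0009394414335004732
```

Bay at (0.6405, -0.2368), yaw -0.04; the crate is about 122 mm short and well aligned. The rows can only turn about world z, so I need another way to lean the tool. I'll check what the arm does at its reach limit, going up into free space.

```bash
python3 -m creep '[[[0,0,0.1,0,0],[0,0,0.2,0,0],[0,0,0.3,0,0],[0,0,0.4,0,0],[0,0,0.5,0,0],[0,0,0.6,0,0],[0,0,0.7,0,0],[0,0,0.8,0,0],[0,0,0.9,0,0],[0,0,1,0,0],[0,0,1,0,0],[0,0,1,0,0]]]'
cat > st.py <<'E'
from bench import env
import numpy as np
from scipy.spatial.transform import Rotation as R
s=env.read_state();M=R.from_quat(s['tool_rot']).as_matrix()
print('t',s['t'],'tcp',s['tcp_pos'].round(4),'q',np.round(s['qpos'],3),'F',np.round(s['force'],2),'op',round(s['opening'],2))
print('x',M[:,0].round(3),'y',M[:,1].round(3),'tip',(s['tcp_pos']+env.tip_reach*M[:,0]).round(4),'lean deg',np.degrees(np.arccos(-M[2,0])).round(1),'az',np.arctan2(M[1,0],M[0,0]).round(3))
E
python3 st.py
```

```text
t: 1.1
tcp_pos: [0.2046, -0.5114, 0.8302]
tool_rot: [0.695, 0.133, -0.694, 0.135]
force: [1.5, -2.7, -0.8]
opening: 0.502
t 1.1 tcp [ 0.2046 -0.5114  0.8302] q [-1.211e+00  4.670e-01  2.210e-01  1.000e-03  2.452e+00 -2.100e-02] F [ 1.5  -2.66 -0.78] op 0.5
x [ 0.001 -0.002 -1.   ] y [ 0.372 -0.928  0.002] tip [ 0.2048 -0.5118  0.6394] lean deg 0.1 az -1.07
```

```bash
python3 -m creep '[[[-0.04,0.1,0.1,0,0],[-0.08,0.2,0.2,0,0],[-0.12,0.3,0.3,0,0],[-0.16,0.4,0.4,0,0],[-0.2,0.5,0.4,0,0],[-0.24,0.6,0.4,0,0],[-0.24,0.6,0.4,0,0],[-0.24,0.6,0.4,0,0],[-0.24,0.6,0.4,0,0],[-0.24,0.6,0.4,0,0]]]';python3 st.py
```

```text
t: 1.93
tcp_pos: [0.1218, -0.2979, 0.9485]
tool_rot: [0.699, 0.097, -0.688, 0.17]
force: [0.4, 0.1, -0.5]
opening: 0.498
t 1.9333 tcp [ 0.1218 -0.2979  0.9485] q [-1.218  0.198  0.215 -0.003  2.624 -0.03 ] F [ 0.4   0.06 -0.52] op 0.5
x [ 0.035 -0.099 -0.994] y [ 0.37  -0.923  0.105] tip [ 0.1285 -0.3167  0.7587] lean deg 6.0 az -1.23
```

The j5 limit gives an outward lean (6° now), but along the jaw axis. I'll turn the jaws tangential first, then build the lean.

```bash
python3 -m creep '[[[0.02,-0.06,-0.05,0.04,0],[0.04,-0.12,-0.1,0.08,0],[0.06,-0.16,-0.15,0.12,0],[0.06,-0.16,-0.2,0.16,0],[0.06,-0.16,-0.2,0.2,0],[0.06,-0.16,-0.2,0.24,0],[0.06,-0.16,-0.2,0.28,0],[0.06,-0.16,-0.2,0.32,0],[0.06,-0.16,-0.2,0.36,0],[0.06,-0.16,-0.2,0.4,0],[0.06,-0.16,-0.2,0.44,0],[0.06,-0.16,-0.2,0.47,0]]]';python3 st.py
```

```text
t: 2.93
tcp_pos: [0.1524, -0.3797, 0.8472]
tool_rot: [0.451, 0.544, -0.392, 0.589]
force: [0.5, 0.4, 0.7]
opening: 0.502
t 2.9333 tcp [ 0.1524 -0.3797  0.8472] q [-1.254  0.144  0.678  0.142  2.31  -1.45 ] F [0.51 0.36 0.69] op 0.5
x [ 0.101  0.028 -0.994] y [0.952 0.286 0.105] tip [ 0.1717 -0.3743  0.6575] lean deg 6.0 az 0.274
```

```bash
python3 -m creep '[[[-0.02,0.05,0.07,0,0],[-0.04,0.1,0.14,0,0],[-0.06,0.15,0.21,0,0],[-0.08,0.2,0.28,0,0],[-0.1,0.25,0.35,0,0],[-0.12,0.3,0.42,0,0],[-0.14,0.35,0.5,0,0],[-0.15,0.4,0.6,0,0],[-0.15,0.4,0.6,0,0],[-0.15,0.4,0.6,0,0],[-0.15,0.4,0.6,0,0]]]';python3 st.py
```

```text
t: 3.85
tcp_pos: [0.1636, -0.2552, 0.9562]
tool_rot: [0.442, 0.51, -0.401, 0.619]
force: [0.1, -0.2, -0.8]
opening: 0.501
t 3.85 tcp [ 0.1636 -0.2552  0.9562] q [-1.096  0.176  0.214  0.243  2.625 -1.165] F [ 0.07 -0.17 -0.77] op 0.5
x [ 0.157 -0.046 -0.986] y [0.948 0.287 0.138] tip [ 0.1936 -0.264   0.768 ] lean deg 9.4 az -0.283
```

```bash
python3 -m creep '[[[-0.04,0.06,0.05,0,0],[-0.08,0.12,0.1,0,0],[-0.12,0.18,0.15,0,0],[-0.16,0.24,0.2,0,0],[-0.2,0.3,0.2,0,0],[-0.22,0.35,0.2,0,0],[-0.22,0.35,0.2,0,0],[-0.22,0.35,0.2,0,0]]]';python3 st.py
```

```text
t: 4.52
tcp_pos: [0.151, -0.1347, 0.9867]
tool_rot: [0.437, 0.471, -0.404, 0.651]
force: [0.1, -0.2, -0.5]
opening: 0.502
t 4.5167 tcp [ 0.151  -0.1347  0.9867] q [-0.857  0.054  0.214  0.202  2.625 -0.953] F [ 0.14 -0.16 -0.47] op 0.5
x [ 0.23  -0.113 -0.967] y [0.938 0.292 0.189] tip [ 0.1949 -0.1564  0.8022] lean deg 14.8 az -0.459
```

```bash
python3 -m creep '[[[-0.03,0.03,0.03,0.03,0],[-0.06,0.06,0.06,0.06,0],[-0.1,0.09,0.1,0.09,0],[-0.14,0.12,0.1,0.12,0],[-0.18,0.16,0.1,0.15,0],[-0.18,0.16,0.1,0.18,0],[-0.18,0.16,0.1,0.21,0],[-0.18,0.16,0.1,0.24,0],[-0.18,0.16,0.1,0.24,0]]]';python3 st.py
```

```text
t: 5.27
tcp_pos: [0.1356, -0.0114, 1.0002]
tool_rot: [0.234, 0.563, -0.134, 0.782]
force: [0.5, -0.1, 0.3]
opening: 0.502
t 5.2667 tcp [ 0.1356 -0.0114  1.0002] q [-0.345 -0.024  0.214  0.336  2.625 -1.061] F [ 0.47 -0.13  0.25] op 0.5
x [ 0.331  0.054 -0.942] y [0.472 0.855 0.215] tip [ 0.1988 -0.0011  0.8205] lean deg 19.6 az 0.162
```

```bash
python3 -m creep '[[[-0.04,-0.02,0.03,0.03,0],[-0.08,-0.04,0.06,0.06,0],[-0.12,-0.06,0.06,0.09,0],[-0.16,-0.06,0.06,0.12,0],[-0.2,-0.06,0.06,0.15,0],[-0.2,-0.06,0.06,0.18,0],[-0.2,-0.06,0.06,0.21,0],[-0.2,-0.06,0.06,0.24,0],[-0.2,-0.06,0.06,0.24,0]]]';python3 st.py
```

```text
t: 6.02
tcp_pos: [0.0481, 0.0577, 1.0083]
tool_rot: [0.008, 0.573, 0.185, 0.798]
force: [1.3, -1.4, 0.3]
opening: 0.5
t 6.0167 tcp [0.0481 0.0577 1.0083] q [ 0.206 -0.104  0.217  0.512  2.624 -1.124] F [ 1.34 -1.45  0.26] op 0.5
x [ 0.274  0.305 -0.912] y [-0.286  0.931  0.225] tip [0.1004 0.1159 0.8343] lean deg 24.2 az 0.839
```

```bash
python3 -m creep '[[[0.06,-0.04,-0.06,0,0],[0.12,-0.08,-0.12,0,0],[0.18,-0.12,-0.18,0,0],[0.22,-0.18,-0.24,0,0],[0.24,-0.24,-0.3,0,0],[0.24,-0.3,-0.36,0,0],[0.24,-0.36,-0.36,0,0],[0.24,-0.42,-0.36,0,0],[0.24,-0.48,-0.36,0,0],[0.24,-0.52,-0.36,0,0],[0.24,-0.52,-0.36,0,0]]]';python3 st.py
```

```text
t: 6.93
tcp_pos: [0.1724, -0.1932, 0.834]
tool_rot: [0.012, 0.575, 0.181, 0.798]
force: [1.6, 0.6, 0.7]
opening: 0.502
t 6.9333 tcp [ 0.1724 -0.1932  0.834 ] q [-1.102 -0.121  1.024  0.546  2.32  -2.558] F [1.61 0.57 0.66] op 0.5
x [ 0.273  0.303 -0.913] y [-0.276  0.934  0.228] tip [ 0.2244 -0.1354  0.6598] lean deg 24.1 az 0.838
```

```bash
python3 -m creep '[[[-0.01,0.01,0.07,0,0],[-0.02,0.03,0.14,0,0],[-0.03,0.05,0.21,0,0],[-0.04,0.07,0.28,0,0],[-0.06,0.1,0.35,0,0],[-0.08,0.12,0.4,0,0],[-0.08,0.12,0.4,0,0],[-0.08,0.12,0.4,0,0]]]';python3 st.py
```

```text
t: 7.6
tcp_pos: [0.1528, -0.1128, 0.9739]
tool_rot: [0.009, 0.564, 0.176, 0.807]
force: [0.1, 0.0, -0.3]
opening: 0.507
t 7.6 tcp [ 0.1528 -0.1128  0.9739] q [-1.02   0.003  0.403  0.987  2.625 -1.934] F [ 0.11  0.03 -0.3 ] op 0.51
x [ 0.302  0.295 -0.906] y [-0.274  0.938  0.214] tip [ 0.2105 -0.0564  0.801 ] lean deg 25.0 az 0.774
```

```bash
python3 -m creep '[[[-0.03,0.03,0.06,0,0],[-0.06,0.06,0.12,0,0],[-0.1,0.09,0.15,0,0],[-0.14,0.12,0.15,0,0],[-0.18,0.15,0.15,0,0],[-0.18,0.15,0.15,0,0],[-0.18,0.15,0.15,0,0]]]';python3 st.py
```

```text
t: 8.18
tcp_pos: [0.1047, -0.004, 0.9941]
tool_rot: [0.008, 0.557, 0.173, 0.812]
force: [0.3, 0.4, 0.2]
opening: 0.496
t 8.1833 tcp [ 0.1047 -0.004   0.9941] q [-0.821 -0.102  0.367  1.061  2.625 -1.632] F [0.26 0.36 0.16] op 0.5
x [ 0.319  0.29  -0.902] y [-0.272  0.94   0.206] tip [0.1655 0.0513 0.822 ] lean deg 25.5 az 0.739
```

Lean is now 25°, of which about 23° is in the plane normal to the jaws, with about 12° of roll. That's enough for the fingertips to lead by roughly 10 mm. Next, approach behind the crate.

```bash
python3 -m creep '[[[0.03,-0.02,-0.07,-0.01,-0.5],[0.06,-0.05,-0.14,-0.02,-0.5],[0.1,-0.09,-0.21,-0.03,-0.5],[0.14,-0.13,-0.28,-0.04,-0.5],[0.18,-0.18,-0.35,-0.05,-0.5],[0.22,-0.23,-0.42,-0.06,-0.5],[0.26,-0.28,-0.48,-0.07,-0.5],[0.3,-0.33,-0.54,-0.08,-0.5],[0.34,-0.38,-0.6,-0.09,-0.5],[0.37,-0.43,-0.66,-0.1,-0.5],[0.39,-0.48,-0.72,-0.105,-0.5],[0.39,-0.49,-0.78,-0.105,-0.5]]]';python3 st.py
```

```text
t: 9.18
tcp_pos: [0.2958, -0.24, 0.6236]
tool_rot: [0.099, 0.549, 0.037, 0.829]
force: [-0.3, -0.3, -0.1]
opening: 0.249
t 9.1833 tcp [ 0.2958 -0.24    0.6236] q [-0.87  -0.103  1.553  0.424  1.556 -2.327] F [-0.27 -0.35 -0.08] op 0.25
x [ 0.395  0.17  -0.903] y [0.048 0.978 0.205] tip [ 0.3711 -0.2076  0.4514] lean deg 25.5 az 0.407
```

```bash
python3 -m creep '[[[0.01,0,-0.07,0,-0.5],[0.02,0,-0.14,0,-0.5],[0.03,-0.01,-0.22,0,-0.5],[0.04,-0.01,-0.3,0,-0.5],[0.05,-0.02,-0.38,0,-0.5],[0.06,-0.02,-0.46,0,-0.5],[0.07,-0.03,-0.54,0,-0.5],[0.08,-0.03,-0.62,0,-0.5],[0.09,-0.04,-0.69,0,-0.5],[0.1,-0.04,-0.74,0,-0.5],[0.11,-0.04,-0.77,0,-0.5],[0.11,-0.04,-0.78,0,-0.5]]]';python3 st.py
python3 - <<'E'
from bench import vision
import cv2
p,d=vision.snapshot('side');cv2.imwrite('pics/s1.png',p[:,:,::-1])
E
```

```text
t: 10.18
tcp_pos: [0.3837, -0.2351, 0.2692]
tool_rot: [0.1, 0.571, 0.02, 0.815]
force: [-0.3, -0.3, -0.4]
opening: 0.252
t 10.1833 tcp [ 0.3837 -0.2351  0.2692] q [-0.683  0.242  2.11   0.558  0.68  -2.557] F [-0.26 -0.28 -0.44] op 0.25
x [ 0.347  0.147 -0.926] y [0.083 0.979 0.186] tip [ 0.45   -0.2071  0.0925] lean deg 22.2 az 0.399
```

View pics/s1.png

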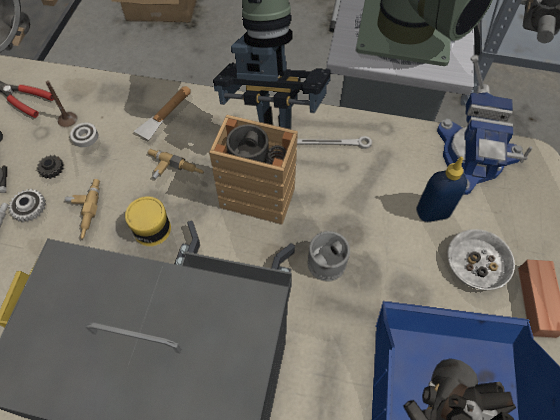

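j6 has reached its limit, and the lean dropped slightly to 22°. The picture shows the gripper behind the crate at about (270,90), aligned with its face. I'll continue down with a little negative twist to relieve j6.

```bash
python3 -m creep '[[[-0.02,-0.02,-0.03,-0.01,-0.5],[-0.04,-0.04,-0.06,-0.02,-0.5],[-0.04,-0.04,-0.09,-0.02,-0.5],[-0.04,-0.04,-0.1,-0.02,-0.5],[-0.04,-0.04,-0.1,-0.02,-0.5]]]';python3 st.py
```

```text
t: 10.65
tcp_pos: [0.3765, -0.2482, 0.2321]
tool_rot: [0.119, 0.579, -0.014, 0.807]
force: [-1.1, -0.0, 0.3]
opening: 0.248
t 10.65 tcp [ 0.3765 -0.2482  0.2321] q [-0.705  0.302  2.15   0.58   0.582 -2.557] F [-1.08 -0.    0.3 ] op 0.25
x [ 0.33   0.114 -0.937] y [0.16  0.971 0.175] tip [ 0.4395 -0.2264  0.0533] lean deg 20.5 az 0.334
```

The wrist's last joint is the constraint. I'll model the ZYZ wrist to see which lean direction suits the work pose.

```bash
cat > wr.py <<'E'
import numpy as np
from scipy.spatial.transform import Rotation as R
from bench import env
def A(q): return R.from_euler('ZYZYZ',[q[0],0,0,0,0][:1]) if 0 else R.from_euler('ZY',[q[0],q[1]+q[2]])*R.from_euler('ZYZ',q[3:6])
s=env.read_state();q=s['qpos'];C=A(q).inv()*R.from_quat(s['tool_rot'])
if __name__=='__main__':
    np.set_printoptions(suppress=True,precision=3)
    print(C.as_matrix())
    q0=[-1.254,.144,.678,.142,2.31,-1.45];print((A(q0)*C).as_quat(),'vs .451 .544 -.392 .589')
    def tool(p,b,m,flip):  # push azimuth, lean angle rel. to p, lean magnitude
        a=p+b; x=np.array([np.sin(m)*np.cos(a),np.sin(m)*np.sin(a),-np.cos(m)])
        h=np.array([-np.sin(p),np.cos(p),0])*(1-2*flip)
        # y: az of y horizontal comp is h: y=h+k z perpendicular to x
        y=h+np.array([0,0,1])*(-(x@h)/x[2]); y/=np.linalg.norm(y)
        return R.from_matrix(np.c_[x,y,np.cross(x,y)])
    for q1,ss in((-.69,2.4),(-.52,2.2)):
      for flip in(0,1):
        for b in(.5,.2,0,-.3,-.6):
          for m in(.35,.45):
            e=(R.from_euler('ZY',[q1,ss]).inv()*tool(-.05,b,m,flip)*C.inv()).as_euler('ZYZ'); print(q1,flip,b,m,e)
E
python3 wr.py
```

```text
[[-0. -1. -0.]
 [-0.  0. -1.]
 [ 1. -0. -0.]]
[ 0.451  0.544 -0.392  0.589] vs .451 .544 -.392 .589
-0.69 0 0.5 0.35 [ 0.532  0.661 -2.595]
-0.69 0 0.5 0.45 [ 0.695  0.665 -2.705]
-0.69 0 0.2 0.35 [ 0.501  0.56  -2.602]
-0.69 0 0.2 0.45 [ 0.688  0.535 -2.752]
-0.69 0 0 0.35 [ 0.443  0.498 -2.576]
-0.69 0 0 0.45 [ 0.637  0.452 -2.749]
-0.69 0 -0.3 0.35 [ 0.281  0.425 -2.467]
-0.69 0 -0.3 0.45 [ 0.443  0.345 -2.63 ]
-0.69 0 -0.6 0.35 [ 0.036  0.392 -2.271]
-0.69 0 -0.6 0.45 [ 0.06   0.292 -2.314]
-0.69 1 0.5 0.35 [0.532 0.661 0.546]
-0.69 1 0.5 0.45 [0.695 0.665 0.437]
-0.69 1 0.2 0.35 [0.501 0.56  0.54 ]
-0.69 1 0.2 0.45 [0.688 0.535 0.389]
-0.69 1 0 0.35 [0.443 0.498 0.566]
-0.69 1 0 0.45 [0.637 0.452 0.393]
-0.69 1 -0.3 0.35 [0.281 0.425 0.675]
-0.69 1 -0.3 0.45 [0.443 0.345 0.512]
-0.69 1 -0.6 0.35 [0.036 0.392 0.871]
-0.69 1 -0.6 0.45 [0.06  0.292 0.827]
-0.52 0 0.5 0.35 [ 0.413  0.782 -2.286]
-0.52 0 0.5 0.45 [ 0.551  0.754 -2.367]
-0.52 0 0.2 0.35 [ 0.34   0.692 -2.264]
-0.52 0 0.2 0.45 [ 0.473  0.634 -2.36 ]
-0.52 0 0 0.35 [ 0.262  0.644 -2.227]
-0.52 0 0 0.45 [ 0.375  0.567 -2.321]
-0.52 0 -0.3 0.35 [ 0.103  0.599 -2.134]
-0.52 0 -0.3 0.45 [ 0.153  0.502 -2.19 ]
-0.52 0 -0.6 0.35 [-0.079  0.596 -2.012]
-0.52 0 -0.6 0.45 [-0.118  0.498 -1.999]
-0.52 1 0.5 0.35 [0.413 0.782 0.856]
-0.52 1 0.5 0.45 [0.551 0.754 0.774]
-0.52 1 0.2 0.35 [0.34  0.692 0.877]
-0.52 1 0.2 0.45 [0.473 0.634 0.781]
-0.52 1 0 0.35 [0.262 0.644 0.914]
-0.52 1 0 0.45 [0.375 0.567 0.821]
-0.52 1 -0.3 0.35 [0.103 0.599 1.008]
-0.52 1 -0.3 0.45 [0.153 0.502 0.952]
-0.52 1 -0.6 0.35 [-0.079  0.596  1.129]
-0.52 1 -0.6 0.45 [-0.118  0.498  1.142]
```

```bash
cat >> wr.py <<'E'
    print('pin')
    for dr in(-2.,-1.6,-1.2,-.8):
      for ss in(.3,.45):
        for b,m in((.5,.35),(.2,.4),(-.1,.43),(-.3,.43)):
          e=(R.from_euler('ZY',[dr,ss]).inv()*tool(0,b,m,0)*C.inv()).as_euler('ZYZ'); print(dr,ss,b,m,e)
E
python3 wr.py | sed -n '/pin/,$p'
```

```text
pin
-2.0 0.3 0.5 0.35 [ 1.497  2.934 -2.078]
-2.0 0.3 0.2 0.4 [ 1.403  2.817 -2.2  ]
-2.0 0.3 -0.1 0.43 [ 1.23   2.71  -2.412]
-2.0 0.3 -0.3 0.43 [ 1.087  2.656 -2.577]
-2.0 0.45 0.5 0.35 [ 0.905  2.878 -2.686]
-2.0 0.45 0.2 0.4 [ 1.018  2.763 -2.609]
-2.0 0.45 -0.1 0.43 [ 0.964  2.641 -2.71 ]
-2.0 0.45 -0.3 0.43 [ 0.872  2.571 -2.825]
-1.6 0.3 0.5 0.35 [ 1.208  2.819 -1.981]
-1.6 0.3 0.2 0.4 [ 1.111  2.705 -2.102]
-1.6 0.3 -0.1 0.43 [ 0.951  2.605 -2.296]
-1.6 0.3 -0.3 0.43 [ 0.82   2.56  -2.443]
-1.6 0.45 0.5 0.35 [ 0.864  2.742 -2.348]
-1.6 0.45 0.2 0.4 [ 0.868  2.622 -2.375]
-1.6 0.45 -0.1 0.43 [ 0.778  2.508 -2.503]
-1.6 0.45 -0.3 0.43 [ 0.681  2.45  -2.615]
-1.2 0.3 0.5 0.35 [ 0.965  2.715 -1.832]
-1.2 0.3 0.2 0.4 [ 0.852  2.607 -1.962]
-1.2 0.3 -0.1 0.43 [ 0.691  2.519 -2.149]
-1.2 0.3 -0.3 0.43 [ 0.564  2.485 -2.288]
-1.2 0.45 0.5 0.35 [ 0.745  2.616 -2.079]
-1.2 0.45 0.2 0.4 [ 0.695  2.499 -2.151]
-1.2 0.45 -0.1 0.43 [ 0.581  2.398 -2.291]
-1.2 0.45 -0.3 0.43 [ 0.479  2.354 -2.401]
-0.8 0.3 0.5 0.35 [ 0.735  2.627 -1.661]
-0.8 0.3 0.2 0.4 [ 0.606  2.528 -1.801]
-0.8 0.3 -0.1 0.43 [ 0.438  2.456 -1.986]
-0.8 0.3 -0.3 0.43 [ 0.313  2.435 -2.119]
-0.8 0.45 0.5 0.35 [ 0.592  2.508 -1.831]
-0.8 0.45 0.2 0.4 [ 0.507  2.401 -1.927]
-0.8 0.45 -0.1 0.43 [ 0.375  2.318 -2.073]
-0.8 0.45 -0.3 0.43 [ 0.269  2.291 -2.18 ]
```

Pinning with the arm at push azimuth minus 1.6 should take the roll out and raise the lean to about 0.42 rad without saturating j6. Doing that now; it takes about 4 s and the clock allows it.

```bash
python3 -m creep '[[[-0.03,0,0.07,0.01,-0.5],[-0.07,0,0.14,0.02,-0.5],[-0.11,0,0.22,0.04,-0.5],[-0.16,0,0.3,0.06,-0.5],[-0.2,0,0.38,0.08,-0.5],[-0.25,0,0.46,0.1,-0.5],[-0.3,0,0.54,0.12,-0.5],[-0.35,0,0.62,0.14,-0.5],[-0.4,0,0.7,0.16,-0.5],[-0.45,0,0.78,0.16,-0.5],[-0.5,0,0.86,0.16,-0.5],[-0.55,0,0.94,0.16,-0.5]]]';python3 st.py
python3 -m creep '[[[-0.02,0,0.07,0,-0.5],[-0.04,0,0.14,0,-0.5],[-0.06,0.01,0.21,0,-0.5],[-0.08,0.03,0.28,0,-0.5],[-0.09,0.06,0.35,0,-0.5],[-0.1,0.09,0.42,0,-0.5],[-0.1,0.12,0.46,0,-0.5],[-0.1,0.14,0.5,0,-0.5],[-0.1,0.14,0.5,0,-0.5]]]';python3 st.py
```

```text
t: 11.65
tcp_pos: [0.244, -0.1499, 0.6353]
tool_rot: [-0.026, 0.598, 0.176, 0.782]
force: [1.7, -0.8, -0.1]
opening: 0.248
t 11.65 tcp [ 0.244  -0.1499  0.6353] q [-0.76  -0.227  1.605  0.343  1.759 -2.557] F [ 1.66 -0.76 -0.07] op 0.25
x [ 0.223  0.244 -0.944] y [-0.307  0.936  0.169] tip [ 0.2866 -0.1033  0.4553] lean deg 19.3 az 0.829
t: 12.4
tcp_pos: [0.191, -0.0768, 0.8888]
tool_rot: [-0.03, 0.595, 0.176, 0.784]
force: [0.6, -0.3, 0.4]
opening: 0.251
t 12.4 tcp [ 0.191  -0.0768  0.8888] q [-0.674 -0.164  0.869  0.48   2.345 -2.188] F [ 0.6  -0.27  0.42] op 0.25
x [ 0.23   0.239 -0.943] y [-0.311  0.937  0.161] tip [ 0.2348 -0.0312  0.7087] lean deg 19.4 az 0.805
```

```bash
python3 -m creep '[[[-0.03,-0.06,0.02,0,-0.5],[-0.06,-0.12,0.04,0,-0.5],[-0.1,-0.18,0.06,0,-0.5],[-0.14,-0.23,0.08,0,-0.5],[-0.18,-0.27,0.1,0,-0.5],[-0.22,-0.29,0.14,0,-0.5],[-0.24,-0.29,0.18,0,-0.5],[-0.24,-0.28,0.22,0,-0.5],[-0.24,-0.26,0.25,0,-0.5],[-0.24,-0.24,0.28,0,-0.5],[-0.24,-0.24,0.28,0,-0.5]]]';python3 st.py
```

```text
t: 13.32
tcp_pos: [0.1141, -0.1787, 0.9346]
tool_rot: [-0.038, 0.589, 0.167, 0.79]
force: [-0.2, 0.5, 0.8]
opening: 0.244
t 13.3167 tcp [ 0.1141 -0.1787  0.9346] q [-1.267 -0.033  0.595  0.664  2.626 -2.557] F [-0.24  0.49  0.8 ] op 0.24
x [ 0.25   0.219 -0.943] y [-0.308  0.941  0.137] tip [ 0.1618 -0.1368  0.7547] lean deg 19.4 az 0.72
```

```bash
python3 -m creep '[[[-0.01,0.02,0.04,-0.02,-0.5],[-0.02,0.04,0.08,-0.04,-0.5],[-0.03,0.06,0.12,-0.06,-0.5],[-0.04,0.09,0.16,-0.06,-0.5],[-0.05,0.12,0.2,-0.06,-0.5],[-0.05,0.14,0.2,-0.06,-0.5],[-0.05,0.14,0.2,-0.06,-0.5]]]';python3 st.py
```

```text
t: 13.9
tcp_pos: [0.1152, -0.094, 0.971]
tool_rot: [0.012, 0.582, 0.086, 0.808]
force: [-0.1, 0.2, 0.6]
opening: 0.25
t 13.9 tcp [ 0.1152 -0.094   0.971 ] q [-1.109 -0.076  0.464  0.771  2.626 -2.085] F [-0.14  0.2   0.61] op 0.25
x [ 0.307  0.154 -0.939] y [-0.125  0.985  0.12 ] tip [ 0.1739 -0.0647  0.7918] lean deg 20.1 az 0.463
```

```bash
python3 -m creep '[[[-0.02,0.02,0.05,0,-0.5],[-0.04,0.02,0.1,0,-0.5],[-0.06,0.04,0.16,0,-0.5],[-0.08,0.04,0.2,0,-0.5],[-0.1,0.06,0.24,0,-0.5],[-0.12,0.06,0.24,0,-0.5],[-0.14,0.06,0.24,0,-0.5],[-0.14,0.06,0.24,0,-0.5],[-0.14,0.06,0.24,0,-0.5]]]';python3 st.py
```

```text
t: 14.65
tcp_pos: [0.102, -0.0271, 0.9855]
tool_rot: [0.009, 0.576, 0.081, 0.814]
force: [-0.0, 0.1, -0.2]
opening: 0.251
t 14.65 tcp [ 0.102  -0.0271  0.9855] q [-0.873 -0.118  0.404  0.759  2.625 -1.839] F [-0.03  0.15 -0.22] op 0.25
x [ 0.324  0.143 -0.935] y [-0.121  0.987  0.109] tip [1.638e-01 1.000e-04 8.070e-01] lean deg 20.7 az 0.415
```

```bash
python3 -m creep '[[[-0.06,-0.05,0.02,0,-0.5],[-0.12,-0.1,0.04,0,-0.5],[-0.18,-0.15,0.06,0,-0.5],[-0.24,-0.18,0.08,0,-0.5],[-0.26,-0.18,0.1,0,-0.5],[-0.26,-0.16,0.1,0,-0.5],[-0.26,-0.14,0.1,0,-0.5],[-0.26,-0.14,0.1,0,-0.5]]]';python3 st.py
```

```text
t: 15.32
tcp_pos: [0.0741, -0.0894, 0.9469]
tool_rot: [0.005, 0.575, 0.074, 0.815]
force: [-0.6, -0.4, -0.0]
opening: 0.252
t 15.3167 tcp [ 0.0741 -0.0894  0.9469] q [-1.432 -0.174  0.649  0.765  2.625 -2.421] F [-0.6  -0.36 -0.01] op 0.25
x [ 0.327  0.127 -0.936] y [-0.115  0.989  0.094] tip [ 0.1366 -0.0652  0.7683] lean deg 20.6 az 0.37
```

```bash
python3 -m creep '[[[0.06,0.06,0.04,0,-0.5],[0.1,0.1,0.06,0,-0.5],[0.1,0.13,0.08,0,-0.5],[0.06,0.13,0.12,0,-0.5],[0.02,0.14,0.16,0,-0.5],[-0.04,0.14,0.2,0,-0.5],[-0.1,0.14,0.2,0,-0.5],[-0.16,0.14,0.2,0,-0.5],[-0.2,0.14,0.2,0,-0.5],[-0.2,0.14,0.2,0,-0.5]]]';python3 st.py
```

```text
t: 16.15
tcp_pos: [0.03, 0.0371, 1.0099]
tool_rot: [0.004, 0.536, 0.09, 0.839]
force: [-1.5, -0.6, 0.6]
opening: 0.249
t 16.15 tcp [0.03   0.0371 1.0099] q [-0.108 -0.144  0.214  0.412  2.626 -1.399] F [-1.54 -0.59  0.56] op 0.25
x [ 0.409  0.154 -0.899] y [-0.146  0.984  0.102] tip [0.108  0.0665 0.8383] lean deg 25.9 az 0.361
```

```bash
python3 -m creep '[[[0.05,-0.03,-0.06,-0.01,-0.5],[0.1,-0.07,-0.12,-0.02,-0.5],[0.15,-0.11,-0.18,-0.03,-0.5],[0.2,-0.15,-0.25,-0.04,-0.5],[0.25,-0.2,-0.32,-0.05,-0.5],[0.3,-0.25,-0.38,-0.06,-0.5],[0.35,-0.3,-0.44,-0.07,-0.5],[0.4,-0.35,-0.5,-0.075,-0.5],[0.44,-0.4,-0.56,-0.075,-0.5],[0.48,-0.44,-0.62,-0.075,-0.5],[0.52,-0.48,-0.68,-0.075,-0.5],[0.54,-0.51,-0.74,-0.075,-0.5]]]';python3 st.py
```

```text
t: 17.15
tcp_pos: [0.193, -0.1037, 0.7982]
tool_rot: [0.066, 0.532, -0.01, 0.844]
force: [0.2, -0.5, 0.6]
opening: 0.248
t 17.15 tcp [ 0.193  -0.1037  0.7982] q [-0.775 -0.311  1.253  0.368  1.884 -2.064] F [ 0.22 -0.53  0.55] op 0.25
x [ 0.434  0.054 -0.899] y [0.088 0.991 0.101] tip [ 0.2759 -0.0934  0.6267] lean deg 26.0 az 0.123
```

```bash
python3 -m creep '[[[0.03,-0.03,-0.07,0,-0.5],[0.06,-0.06,-0.14,0,-0.5],[0.09,-0.09,-0.21,0,-0.5],[0.12,-0.12,-0.28,0,-0.5],[0.15,-0.15,-0.35,0,-0.5],[0.18,-0.18,-0.42,0,-0.5],[0.21,-0.21,-0.49,0,-0.5],[0.24,-0.24,-0.56,0,-0.5],[0.27,-0.26,-0.63,0,-0.5],[0.29,-0.265,-0.7,0,-0.5],[0.29,-0.265,-0.77,0,-0.5],[0.29,-0.265,-0.84,0,-0.5]]]';python3 st.py
```

```text
t: 18.15
tcp_pos: [0.3386, -0.2357, 0.3767]
tool_rot: [0.066, 0.532, -0.01, 0.844]
force: [1.1, -0.1, -0.4]
opening: 0.254
t 18.15 tcp [ 0.3386 -0.2357  0.3767] q [-0.755  0.026  2.053  0.478  0.821 -2.503] F [ 1.14 -0.05 -0.42] op 0.25
x [ 0.434  0.054 -0.899] y [0.086 0.991 0.101] tip [ 0.4215 -0.2254  0.2051] lean deg 26.0 az 0.123
```

```bash
python3 -m creep '[[[0.01,0,-0.06,0,-0.5],[0.02,0,-0.12,0,-0.5],[0.03,0,-0.18,0,-0.5],[0.03,0,-0.24,0,-0.5],[0.03,0,-0.29,0,-0.5],[0.03,0,-0.32,0,-0.5],[0.03,0,-0.34,0,-0.5],[0.03,0,-0.35,0,-0.5],[0.03,0,-0.36,0,-0.5]]]';python3 st.py
python3 - <<'E'
from bench import vision
import cv2
p,d=vision.snapshot('side');cv2.imwrite('pics/s2.png',p[:,:,::-1])
p,d=vision.snapshot('wrist');cv2.imwrite('pics/w2.png',p[:,:,::-1])
E
```

```text
t: 18.9
tcp_pos: [0.3897, -0.2109, 0.2401]
tool_rot: [0.064, 0.554, -0.027, 0.83]
force: [-0.7, 0.0, 0.7]
opening: 0.252
t 18.9 tcp [ 0.3897 -0.2109  0.2401] q [-0.601  0.26   2.195  0.601  0.438 -2.557] F [-0.68  0.04  0.67] op 0.25
x [ 0.386  0.026 -0.922] y [0.115 0.99  0.077] tip [ 0.4633 -0.2059  0.0641] lean deg 22.7 az 0.069
```

View pics/w2.png

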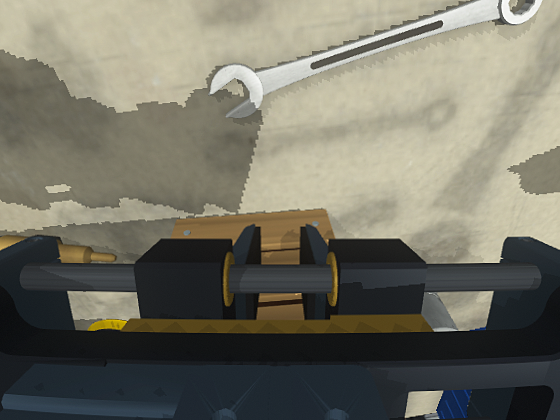

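j6 is limiting again and the descent didn't complete. The wrist view shows the crate's face between the fingers at about (280,260), and the wrench well to the rear. I'll fit the arm kinematics from the logged states, so I can pick a feasible pose.

```bash
cat > kin.py <<'E'
import numpy as np
from scipy.spatial.transform import Rotation as R
from scipy.optimize import least_squares
C=R.from_matrix([[0,-1,0],[0,0,-1],[1,0,0]])
D=[([.2046,-.5114,.8302],[-1.211,.467,.221,.001,2.452,-.021]),([.1218,-.2979,.9485],[-1.218,.198,.215,-.003,2.624,-.03]),([.1524,-.3797,.8472],[-1.254,.144,.678,.142,2.31,-1.45]),([.1636,-.2552,.9562],[-1.096,.176,.214,.243,2.625,-1.165]),([.0481,.0577,1.0083],[.206,-.104,.217,.512,2.624,-1.124]),([.1724,-.1932,.834],[-1.102,-.121,1.024,.546,2.32,-2.558]),([.2958,-.24,.6236],[-.87,-.103,1.553,.424,1.556,-2.327]),([.3837,-.2351,.2692],[-.683,.242,2.11,.558,.68,-2.557]),([.193,-.1037,.7982],[-.775,-.311,1.253,.368,1.884,-2.064]),([.3897,-.2109,.2401],[-.601,.26,2.195,.601,.438,-2.557]),([.2136,-.5337,.4039],[-1.21,.32,1.565,0,1.257,-.02])]
def rot(q): return R.from_euler('ZY',[q[0],q[1]+q[2]])*R.from_euler('ZYZ',q[3:6])*C
def fk(q,k):
    h,a1,a2,a3,e3,d6,dy=k;s=q[1]+q[2]
    r=a1+a2*np.sin(q[1])+a3*np.sin(s)+e3*np.cos(s); z=h+a2*np.cos(q[1])+a3*np.cos(s)-e3*np.sin(s)
    w=R.from_euler('Z',q[0]).apply([r,dy,z]); return w+d6*rot(q).as_matrix()[:,0]
o=least_squares(lambda k:np.ravel([fk(q,k)-p for p,q in D]),[.3,0,.4,.4,0,.1,0]);K=o.x
LO=np.array([-3.11,-.84,.21,-1.34,.05,-2.56]);HI=np.array([3.11,2.01,2.61,4.49,2.63,2.56])
def ik(tip,Rt,q0):
    p=np.array(tip)-.1908*Rt.as_matrix()[:,0]
    f=lambda q:np.r_[fk(q,K)-p,.2*(rot(q).inv()*Rt).as_rotvec()]
    s=least_squares(f,np.clip(q0,[-9,-9,-9,-9,.06,-9],9)); return s.x,np.abs(s.fun).max()
E
python3 - <<'E'
from kin import *
from wr import env
np.set_printoptions(suppress=True,precision=3)
print(K,np.abs(o.fun).max())
s=env.read_state();R0=R.from_quat(s['tool_rot'])
for tip in([.43,-.226,.02],[.46,-.226,.02],[.52,-.23,.02],[.585,-.234,.02]):
  for tw in(0,-.1,-.2):
    print(tip,tw,*ik(tip,R.from_euler('z',tw)*R0,s['qpos']))
E
```

```text
[ 0.141 -0.     0.592  0.417  0.025  0.145  0.011] 0.00038329663688313476
[0.43, -0.226, 0.02] 0 [-0.694  0.326  2.278  0.857  0.361 -2.917] 3.510926792349433e-13
[0.43, -0.226, 0.02] -0.1 [-0.667  0.318  2.296  0.864  0.307 -2.809] 2.749991900863336e-12
[0.43, -0.226, 0.02] -0.2 [-0.638  0.31   2.31   0.846  0.253 -2.673] 1.8470169838025186e-12
[0.46, -0.226, 0.02] 0 [-0.646  0.352  2.226  0.802  0.36  -2.815] 1.1916075765006085e-14
[0.46, -0.226, 0.02] -0.1 [-0.62   0.344  2.243  0.791  0.307 -2.69 ] 6.22068369038331e-14
[0.46, -0.226, 0.02] -0.2 [-0.592  0.337  2.256  0.749  0.255 -2.533] 2.382330444028469e-14
[0.52, -0.23, 0.02] 0 [-0.574  0.409  2.111  0.682  0.376 -2.622] 1.5888254886742283e-08
[0.52, -0.23, 0.02] -0.1 [-0.55   0.402  2.126  0.641  0.326 -2.471] 2.2330776835999282e-08
[0.52, -0.23, 0.02] -0.2 [-0.524  0.396  2.138  0.565  0.28  -2.283] 1.5994816582320937e-12
[0.585, -0.234, 0.02] 0 [-0.512  0.473  1.977  0.559  0.411 -2.436] 3.746336574295128e-12
[0.585, -0.234, 0.02] -0.1 [-0.49   0.467  1.991  0.499  0.365 -2.27 ] 4.0717193505734883e-11
[0.585, -0.234, 0.02] -0.2 [-0.467  0.461  2.003  0.408  0.326 -2.07 ] 2.1105349579109147e-09
```

Run:
```python
from kin import *
from wr import env
np.set_printoptions(suppress=True,precision=2)
def tool(p,lp,ly):
    a=np.array([np.cos(p),np.sin(p),0]);h=np.array([-np.sin(p),np.cos(p),0])
    x=lp*a+ly*h;x[2]=-np.sqrt(1-x@x); y=h-np.array([0,0,1])*(x@h)/x[2];y/=np.linalg.norm(y)
    return R.from_matrix(np.c_[x,y,np.cross(x,y)])
q0=env.read_state()['qpos']
for tip in([.45,-.226,.02],[.464,-.226,.02],[.52,-.23,.02]):
  for lp in(.32,.36,.4):
    print(tip,lp,[(p,ly,ik(tip,tool(p,lp,ly),q0)[0][5].round(2)) for p in(-.1,-.16) for ly in(.1,0,-.1,-.2,-.3)])
```

```text
[0.45, -0.226, 0.02] 0.32 [(-0.1, 0.1, np.float64(-2.66)), (-0.1, 0, np.float64(-2.49)), (-0.1, -0.1, np.float64(-2.15)), (-0.1, -0.2, np.float64(-1.47)), (-0.1, -0.3, np.float64(-3.91)), (-0.16, 0.1, np.float64(-2.59)), (-0.16, 0, np.float64(-2.38)), (-0.16, -0.1, np.float64(-1.97)), (-0.16, -0.2, np.float64(-1.3)), (-0.16, -0.3, np.float64(-3.87))]
[0.45, -0.226, 0.02] 0.36 [(-0.1, 0.1, np.float64(-2.8)), (-0.1, 0, np.float64(-2.68)), (-0.1, -0.1, np.float64(-2.35)), (-0.1, -0.2, np.float64(-1.33)), (-0.1, -0.3, np.float64(-3.61)), (-0.16, 0.1, np.float64(-2.74)), (-0.16, 0, np.float64(-2.56)), (-0.16, -0.1, np.float64(-2.11)), (-0.16, -0.2, np.float64(-1.1)), (-0.16, -0.3, np.float64(-3.61))]
[0.45, -0.226, 0.02] 0.4 [(-0.1, 0.1, np.float64(-2.97)), (-0.1, 0, np.float64(-2.92)), (-0.1, -0.1, np.float64(-2.74)), (-0.1, -0.2, np.float64(-0.73)), (-0.1, -0.3, np.float64(-3.21)), (-0.16, 0.1, np.float64(-2.93)), (-0.16, 0, np.float64(-2.83)), (-0.16, -0.1, np.float64(-2.45)), (-0.16, -0.2, np.float64(-3.74)), (-0.16, -0.3, np.float64(-3.28))]
[0.464, -0.226, 0.02] 0.32 [(-0.1, 0.1, np
[... 1372 characters left out ...]
2, -0.23, 0.02] 0.36 [(-0.1, 0.1, np.float64(-2.61)), (-0.1, 0, np.float64(-2.43)), (-0.1, -0.1, np.float64(-2.07)), (-0.1, -0.2, np.float64(-1.42)), (-0.1, -0.3, np.float64(-3.93)), (-0.16, 0.1, np.float64(-2.53)), (-0.16, 0, np.float64(-2.31)), (-0.16, -0.1, np.float64(-1.88)), (-0.16, -0.2, np.float64(-1.24)), (-0.16, -0.3, np.float64(-0.74))]
[0.52, -0.23, 0.02] 0.4 [(-0.1, 0.1, np.float64(-2.76)), (-0.1, 0, np.float64(-2.62)), (-0.1, -0.1, np.float64(-2.25)), (-0.1, -0.2, np.float64(-1.25)), (-0.1, -0.3, np.float64(-3.63)), (-0.16, 0.1, np.float64(-2.69)), (-0.16, 0, np.float64(-2.49)), (-0.16, -0.1, np.float64(-1.99)), (-0.16, -0.2, np.float64(-4.18)), (-0.16, -0.3, np.float64(-3.63))]
```

```bash
cat > sim.py <<'E'
from kin import *
def solve(q0,dp,tw,w):
    p=fk(q0,K)+np.array(dp);Rt=R.from_euler('z',tw)*rot(q0)
    f=lambda q:np.r_[fk(q,K)-p,w*(rot(q)*Rt.inv()).as_rotvec()]
    return least_squares(f,np.clip(q0,LO+.004,HI-.004),bounds=(LO+.003,HI-.003)).x
def desc(q):
    M=rot(q).as_matrix();x,y=M[:,0],M[:,1];p=np.arctan2(-y[0],y[1]);a=np.array([np.cos(p),np.sin(p),0]);h=np.array([-np.sin(p),np.cos(p),0])
    return 'tip',(fk(q,K)+.1908*x).round(3),'p',p.round(3),'lp',(x@a).round(3),'ly',(x@h).round(3),'q',np.round(q,2)
if __name__=='__main__':
    q0=[-.755,.026,2.053,.478,.821,-2.503]
    for w in(.1,.2,.4,.8,1.5): print(w,*desc(solve(q0,[.015,0,-.18],0,w)))
    from bench import env
    q=env.read_state()['qpos'];print('now',*desc(q))
    for w in(.2,.4,.8):
        for dp,tw in(([-.02,-.02,-.045],0),([-.02,-.02,-.045],-.1),([-.01,-.02,-.045],-.15),([-.04,-.02,-.05],-.15)): print(w,dp,tw,*desc(solve(q,dp,tw,w)))
E
python3 sim.py
```

```text
0.1 tip [ 0.413 -0.237  0.017] p -0.161 lp 0.301 ly 0.038 q [-0.67  0.32  2.26  0.53  0.36 -2.56]
0.2 tip [ 0.419 -0.234  0.023] p -0.157 lp 0.311 ly 0.043 q [-0.67  0.31  2.25  0.54  0.37 -2.56]
0.4 tip [ 0.436 -0.223  0.041] p -0.144 lp 0.34 ly 0.056 q [-0.64  0.28  2.23  0.57  0.41 -2.56]
0.8 tip [ 0.461 -0.204  0.07 ] p -0.117 lp 0.385 ly 0.075 q [-0.61  0.25  2.2   0.6   0.45 -2.56]
1.5 tip [ 0.474 -0.191  0.088] p -0.098 lp 0.412 ly 0.086 q [-0.58  0.22  2.18  0.62  0.48 -2.56]
now tip [ 0.463 -0.206  0.064] p -0.116 lp 0.38 ly 0.071 q [-0.6   0.26  2.2   0.6   0.44 -2.56]
0.2 [-0.02, -0.02, -0.045] 0 tip [ 0.434 -0.23   0.019] p -0.152 lp 0.317 ly 0.043 q [-0.64  0.33  2.23  0.56  0.36 -2.56]
0.2 [-0.02, -0.02, -0.045] -0.1 tip [ 0.437 -0.235  0.019] p -0.235 lp 0.344 ly 0.055 q [-0.64  0.33  2.25  0.64  0.32 -2.56]
0.2 [-0.01, -0.02, -0.045] -0.15 tip [ 0.45  -0.238  0.019] p -0.275 lp 0.363 ly 0.063 q [-0.63  0.34  2.24  0.69  0.3  -2.56]
0.2 [-0.04, -0.02, -0.05] -0.15 tip [ 0.416 -0.239  0.014] p -0.287 lp 0.338 ly 0.052 q [-0.67  0.32  2.29  0.66  0.29 -2.56]
0.4 [-0.02, 
[... 290 characters left out ...]
.022] p -0.273 lp 0.367 ly 0.065 q [-0.63  0.34  2.24  0.7   0.3  -2.56]
0.4 [-0.04, -0.02, -0.05] -0.15 tip [ 0.422 -0.237  0.021] p -0.282 lp 0.349 ly 0.057 q [-0.66  0.31  2.28  0.67  0.3  -2.56]
0.8 [-0.02, -0.02, -0.045] 0 tip [ 0.457 -0.217  0.044] p -0.131 lp 0.356 ly 0.061 q [-0.61  0.3   2.2   0.59  0.4  -2.56]
0.8 [-0.02, -0.02, -0.045] -0.1 tip [ 0.45  -0.229  0.034] p -0.223 lp 0.367 ly 0.065 q [-0.63  0.31  2.23  0.65  0.34 -2.56]
0.8 [-0.01, -0.02, -0.045] -0.15 tip [ 0.456 -0.236  0.026] p -0.269 lp 0.374 ly 0.068 q [-0.63  0.33  2.23  0.7   0.31 -2.56]
0.8 [-0.04, -0.02, -0.05] -0.15 tip [ 0.431 -0.233  0.032] p -0.274 lp 0.365 ly 0.064 q [-0.65  0.29  2.27  0.68  0.32 -2.56]
```

The simulator with rotation weight near 0.75 reproduces the controller. I'll use it to search for a pin move that gives lp≈0.4 with slightly negative ly.

```bash
cat > search.py <<'E'
from sim import *
from bench import env
import time
q=np.array(env.read_state()['qpos']);rng=np.random.default_rng(0);best=[];W=.75
def lplyp(q):
    M=rot(q).as_matrix();x,y=M[:,0],M[:,1];p=np.arctan2(-y[0],y[1]);return x[0]*np.cos(p)+x[1]*np.sin(p),-x[0]*np.sin(p)+x[1]*np.cos(p),p
t0=time.time();p0=fk(q,K)
while time.time()-t0<240:
    a=rng.uniform(-1.6,-.2);r=rng.uniform(.18,.4);z=rng.uniform(.75,.92)
    d1=np.array([r*np.cos(a),r*np.sin(a),z])-p0; tw=rng.choice([-.25,-.1,0,.15,.3])
    qa=q
    qa=solve(q,d1*.5,tw*.5,W); d=p0+d1-fk(qa,K)
    R1=R.from_euler('z',tw)*rot(q); tw2=(R1*rot(qa).inv()).as_rotvec()[2]
    qb=solve(qa,d,tw2,W)
    d2=np.round(rng.uniform([-.35,-.25,0],[.15,.35,.3]),2)
    tw3=rng.choice([-.2,0,.2])
    qc=solve(qb,d2,tw3,W); lp,ly,p=lplyp(qc)
    c=abs(lp-.4)+abs(ly+.08)*1.5
    best.append((c,lp,ly,p,d1.round(2),tw,d2,tw3,qb.round(2),qc.round(2)))
best.sort(key=lambda b:b[0])
print(len(best))
for b in best[:6]: print(*[np.round(v,3) for v in b])
E
python3 search.py
```

```text
2873
0.144 0.488 -0.043 0.159 [-0.28  0.06  0.66] 0.15 [-0.28 -0.07  0.28] 0.2 [-1.32 -0.18  0.86  0.58  2.36 -2.47] [-1.89  0.12  0.3   1.17  2.63 -2.56]
0.144 0.49 -0.044 -0.093 [-0.28  0.02  0.67] 0.3 [-0.35 -0.06  0.3 ] -0.2 [-1.33 -0.08  0.73  0.64  2.44 -2.56] [-2.14  0.2   0.22  1.18  2.63 -2.56]
0.145 0.435 -0.006 -0.055 [-0.2   0.05  0.6 ] 0.3 [-0.31  0.04  0.3 ] -0.2 [-0.99 -0.17  1.03  0.47  2.15 -2.45] [-1.95 -0.03  0.47  1.    2.63 -2.56]
0.146 0.459 -0.022 0.331 [-0.16  0.11  0.67] 0.3 [-0.29 -0.17  0.28] 0.2 [-0.64 -0.1   0.77  0.42  2.21 -2.08] [-1.63  0.12  0.31  1.08  2.63 -2.56]
0.146 0.44 -0.009 0.341 [-0.27 -0.14  0.66] 0.3 [-0.14  0.07  0.28] 0.2 [-1.4   0.23  0.36  0.7   2.52 -2.56] [-1.56  0.13  0.31  1.02  2.63 -2.56]
0.147 0.466 -0.026 0.118 [-0.34 -0.01  0.67] 0.3 [-0.25  0.1   0.25] 0.0 [-1.54  0.01  0.52  0.81  2.61 -2.56] [-1.86 -0.01  0.45  1.1   2.63 -2.56]
```

Run:
```python
from sim import *
W=.75
def go(q,tip,p):
    for f in(.4,.7,1,1):
        M=rot(q).as_matrix();y=M[:,1];pc=np.arctan2(-y[0],y[1]);t=p-pc
        x=R.from_euler('z',t).apply(M[:,0]); d=np.array(tip)-.1908*x-fk(q,K)
        if f<1: q=solve(q,d*f,t*f,W)
        else: q=solve(q,d,t,W)
    return q
for qc in([-1.63,.12,.31,1.08,2.627,-2.557],[-1.56,.13,.31,1.02,2.627,-2.557],[-1.89,.12,.3,1.17,2.627,-2.557],[-.601,.26,2.195,.601,.438,-2.557]):
    qc=np.array(qc);qw=go(qc,[.42,-.226,.25],-.1);print('W',*desc(qw))
    for tip in([.45,-.226,.02],[.44,-.226,.02]):
      for p in(-.1,-.15): print(tip,p,*desc(go(qw,tip,p)))
```

```text
W tip [ 0.42  -0.226  0.25 ] p -0.1 lp 0.454 ly -0.015 q [-0.69 -0.06  2.02  0.34  0.8  -2.35]
[0.45, -0.226, 0.02] -0.1 tip [ 0.458 -0.22   0.036] p -0.109 lp 0.389 ly -0.047 q [-0.55  0.29  2.26  0.57  0.24 -2.56]
[0.45, -0.226, 0.02] -0.15 tip [ 0.456 -0.221  0.034] p -0.157 lp 0.402 ly -0.041 q [-0.55  0.29  2.28  0.62  0.2  -2.56]
[0.44, -0.226, 0.02] -0.1 tip [ 0.448 -0.219  0.037] p -0.109 lp 0.385 ly -0.049 q [-0.56  0.28  2.28  0.56  0.24 -2.56]
[0.44, -0.226, 0.02] -0.15 tip [ 0.447 -0.221  0.036] p -0.157 lp 0.398 ly -0.043 q [-0.56  0.28  2.29  0.61  0.21 -2.56]
W tip [ 0.42  -0.226  0.25 ] p -0.1 lp 0.437 ly 0.001 q [-0.69 -0.05  2.01  0.34  0.83 -2.34]
[0.45, -0.226, 0.02] -0.1 tip [ 0.457 -0.221  0.034] p -0.108 lp 0.377 ly -0.027 q [-0.57  0.3   2.25  0.56  0.27 -2.56]
[0.45, -0.226, 0.02] -0.15 tip [ 0.456 -0.222  0.033] p -0.157 lp 0.39 ly -0.021 q [-0.57  0.3   2.27  0.61  0.24 -2.56]
[0.44, -0.226, 0.02] -0.1 tip [ 0.448 -0.22   0.035] p -0.109 lp 0.373 ly -0.03 q [-0.57  0.29  2.26  0.56  0.27 -2.56]
[0.44, -0.226, 0.02] -0.15 tip [ 0.446 -0.221  0.034] p -0.157 
[... 513 characters left out ...]
.56]
[0.44, -0.226, 0.02] -0.15 tip [ 0.447 -0.22   0.038] p -0.158 lp 0.415 ly -0.07 q [-0.54  0.27  2.31  0.61  0.16 -2.56]
W tip [ 0.42  -0.226  0.25 ] p -0.1 lp 0.38 ly 0.071 q [-0.71 -0.01  1.95  0.35  0.95 -2.34]
[0.45, -0.226, 0.02] -0.1 tip [ 0.456 -0.222  0.031] p -0.108 lp 0.333 ly 0.051 q [-0.61  0.33  2.2   0.56  0.4  -2.56]
[0.45, -0.226, 0.02] -0.15 tip [ 0.455 -0.223  0.03 ] p -0.156 lp 0.346 ly 0.056 q [-0.61  0.32  2.21  0.6   0.37 -2.56]
[0.44, -0.226, 0.02] -0.1 tip [ 0.447 -0.221  0.032] p -0.109 lp 0.328 ly 0.049 q [-0.62  0.31  2.21  0.55  0.4  -2.56]
[0.44, -0.226, 0.02] -0.15 tip [ 0.445 -0.223  0.031] p -0.157 lp 0.341 ly 0.054 q [-0.62  0.31  2.23  0.59  0.37 -2.56]
```

```bash
python3 -m creep '[[[-0.06,0,0.04,0,-0.5],[-0.1,0,0.11,0.01,-0.5],[-0.13,0.01,0.19,0.02,-0.5],[-0.16,0.02,0.27,0.03,-0.5],[-0.19,0.03,0.35,0.04,-0.5],[-0.22,0.04,0.43,0.05,-0.5],[-0.25,0.05,0.51,0.06,-0.5],[-0.28,0.06,0.59,0.07,-0.5],[-0.3,0.07,0.67,0.08,-0.5],[-0.31,0.08,0.75,0.09,-0.5],[-0.32,0.1,0.83,0.095,-0.5],[-0.32,0.1,0.91,0.095,-0.5]]]'>/dev/null;python3 st.py
python3 - <<'E'
from sim import *
from bench import env
q=np.array(env.read_state()['qpos']);print(*desc(q),fk(q,K))
rng=np.random.default_rng(1);best=[]
for i in range(400):
    d=rng.uniform([-.45,-.4,.15],[-.05,.1,.48]).round(2);tw=rng.choice([0,.1,.2,.3])
    qc=solve(solve(q,d*.5,tw/2,.75),d*.5,tw/2,.75);D=desc(qc);best.append((abs(D[5]-.46)+1.5*abs(D[7]+.05),d,tw,*D,fk(qc,K).round(2)))
best.sort(key=lambda b:b[0])
for b in best[:5]:print(*b)
E
```

```text
t 20.0 tcp [ 0.2273 -0.159   0.6934] q [-0.843 -0.26   1.492  0.376  1.746 -2.484] F [ 0.09 -1.23 -0.8 ] op 0.25
x [ 0.363  0.136 -0.922] y [-0.181  0.981  0.074] tip [ 0.2964 -0.133   0.5175] lean deg 22.8 az 0.359
tip [ 0.297 -0.133  0.518] p 0.182 lp 0.381 ly 0.068 q [-0.84 -0.26  1.49  0.38  1.75 -2.48] [ 0.22736353 -0.15901504  0.69342993]
0.051500000000000004 [-0.32 -0.11  0.47] 0.1 tip [ 0.12  -0.243  0.797] p 0.227 lp 0.462 ly -0.017 q [-1.73  0.13  0.31  1.08  2.63 -2.56] [ 0.03 -0.26  0.97]
0.056999999999999953 [-0.31 -0.12  0.46] 0.2 tip [ 0.14  -0.235  0.797] p 0.322 lp 0.469 ly -0.018 q [-1.65  0.13  0.31  1.1   2.63 -2.56] [ 0.05 -0.26  0.97]
0.05949999999999997 [-0.34 -0.16  0.47] 0.2 tip [ 0.126 -0.269  0.795] p 0.309 lp 0.485 ly -0.027 q [-1.71  0.19  0.25  1.15  2.63 -2.56] [ 0.04 -0.29  0.96]
0.06000000000000001 [-0.43  0.01  0.42] 0.3 tip [ 0.16  -0.109  0.799] p 0.414 lp 0.463 ly -0.012 q [-1.54 -0.06  0.5   1.08  2.63 -2.56] [ 0.08 -0.14  0.97]
0.06050000000000001 [-0.3  -0.12  0.45] 0.2 tip [ 0.142 -0.233  0.796] p 0.324 lp 0.465 ly -0.013 q [-1.64  0.13  0.31  1.08  2.63 -2.56] [ 0.06 -0.26  0.96]
```

```bash
python3 -m creep '[[[-0.06,-0.02,0.09,0.01,-0.5],[-0.12,-0.04,0.18,0.02,-0.5],[-0.19,-0.06,0.27,0.03,-0.5],[-0.26,-0.09,0.36,0.032,-0.5],[-0.33,-0.12,0.46,0.032,-0.5],[-0.4,-0.15,0.56,0.032,-0.5],[-0.47,-0.18,0.66,0.032,-0.5],[-0.54,-0.2,0.76,0.032,-0.5],[-0.6,-0.22,0.86,0.032,-0.5],[-0.64,-0.22,0.94,0.032,-0.5],[-0.64,-0.22,0.94,0.032,-0.5],[-0.64,-0.22,0.94,0.032,-0.5]]]'>/dev/null;python3 st.py
python3 - <<'E'
from sim import *
from bench import env
q=np.array(env.read_state()['qpos']);print(*desc(q))
E
```

```text
t 21.0 tcp [ 0.0794 -0.2164  0.9551] q [-1.512  0.036  0.455  0.88   2.625 -2.557] F [-0.1   1.34 -0.42] op 0.25
x [ 0.372  0.154 -0.915] y [-0.264  0.963  0.055] tip [ 0.1504 -0.1869  0.7804] lean deg 23.7 az 0.393
tip [ 0.15  -0.187  0.78 ] p 0.267 lp 0.4 ly 0.051 q [-1.51  0.04  0.46  0.88  2.63 -2.56]
```

```bash
python3 -m creep '[[[-0.2,-0.05,0.3,0,-0.5],[-0.5,-0.1,0.6,0,-0.5],[-0.5,-0.1,0.6,0,-0.5],[-0.5,-0.1,0.6,0,-0.5],[-0.5,-0.1,0.6,0,-0.5],[-0.5,-0.1,0.6,0,-0.5],[-0.5,-0.1,0.6,0,-0.5],[-0.5,-0.1,0.6,0,-0.5]]]'>/dev/null;python3 st.py
python3 - <<'E'
from sim import *
from bench import env
q=np.array(env.read_state()['qpos']);print(*desc(q))
E
```

```text
t 21.6667 tcp [ 0.0676 -0.2215  0.9591] q [-1.577  0.047  0.429  0.934  2.625 -2.557] F [-0.36  0.25  0.14] op 0.25
x [ 0.398  0.135 -0.907] y [-0.249  0.968  0.035] tip [ 0.1435 -0.1958  0.786 ] lean deg 24.8 az 0.326
tip [ 0.144 -0.196  0.786] p 0.251 lp 0.419 ly 0.031 q [-1.58  0.05  0.43  0.93  2.62 -2.56]
```

```bash
python3 -m creep '[[[0.05,0.01,-0.06,-0.01,-0.5],[0.1,0.02,-0.12,-0.02,-0.5],[0.15,0.02,-0.19,-0.035,-0.5],[0.2,0.02,-0.26,-0.05,-0.5],[0.25,0.02,-0.33,-0.065,-0.5],[0.3,0.02,-0.4,-0.08,-0.5],[0.35,0.01,-0.48,-0.095,-0.5],[0.4,0.01,-0.56,-0.11,-0.5],[0.44,0,-0.64,-0.118,-0.5],[0.48,0,-0.72,-0.118,-0.5],[0.52,0,-0.8,-0.118,-0.5],[0.54,0,-0.88,-0.118,-0.5]]]'>/dev/null;python3 st.py
python3 - <<'E'
from sim import *
from bench import env
q=np.array(env.read_state()['qpos']);print(*desc(q))
def go(q,tip,p):
    for i in(0,1):
        M=rot(q).as_matrix();y=M[:,1];t=p-np.arctan2(-y[0],y[1])
        d=np.array(tip)-.1908*R.from_euler('z',t).apply(M[:,0])-fk(q,K);q=solve(q,d,t,.75);print('d/.5',(d/.5).round(3),'t/pi',round(t/np.pi,3),*desc(q))
    return q
go(go(go(q,[.42,-.226,.2],-.12),[.435,-.23,.03],-.14),[.43,-.23,.005],-.14)
E
```

```text
t 22.6667 tcp [ 0.3262 -0.2207  0.5509] q [-0.721 -0.122  1.741  0.288  1.19  -2.229] F [-0.12 -0.67  0.34] op 0.25
x [ 0.42  -0.019 -0.907] y [0.118 0.992 0.034] tip [ 0.4064 -0.2243  0.3778] lean deg 24.9 az -0.045
tip [ 0.407 -0.224  0.378] p -0.118 lp 0.42 ly 0.031 q [-0.72 -0.12  1.74  0.29  1.19 -2.23]
d/.5 [ 0.027 -0.003 -0.356] t/pi -0.001 tip [ 0.42  -0.226  0.2  ] p -0.12 lp 0.42 ly 0.031 q [-0.7   0.01  2.08  0.39  0.74 -2.39]
d/.5 [-0. -0. -0.] t/pi 0.0 tip [ 0.42  -0.226  0.2  ] p -0.12 lp 0.42 ly 0.031 q [-0.7   0.01  2.08  0.39  0.74 -2.39]
d/.5 [ 0.03  -0.005 -0.34 ] t/pi -0.006 tip [ 0.447 -0.22   0.056] p -0.156 lp 0.393 ly 0.019 q [-0.61  0.25  2.25  0.6   0.34 -2.56]
d/.5 [-0.025 -0.023 -0.052] t/pi 0.005 tip [ 0.443 -0.224  0.046] p -0.15 lp 0.376 ly 0.011 q [-0.61  0.27  2.25  0.58  0.33 -2.56]
d/.5 [-0.026 -0.014 -0.082] t/pi 0.003 tip [ 0.44  -0.224  0.025] p -0.151 lp 0.354 ly 0.001 q [-0.6   0.31  2.27  0.58  0.28 -2.56]
d/.5 [-0.02  -0.014 -0.04 ] t/pi 0.004 tip [ 0.436 -0.226  0.017] p -0.146 lp 0.341 ly -0.006 q [-0.6   0.32  2.27  0.57  0.27 -2.56]
```

```bash
python3 -m creep '[[[0.01,0,-0.08,0,-0.5],[0.02,0,-0.16,0,-0.5],[0.03,0,-0.24,0,-0.5],[0.03,0,-0.32,0,-0.5],[0.03,-0.01,-0.4,0,-0.5],[0.04,-0.01,-0.47,-0.005,-0.5],[0.04,-0.01,-0.54,-0.005,-0.5],[0.04,-0.01,-0.6,-0.005,-0.5],[0.04,-0.01,-0.65,-0.005,-0.5],[0.04,-0.01,-0.69,-0.005,-0.5],[0.04,-0.01,-0.7,-0.005,-0.5]]]'>/dev/null;python3 st.py
python3 -m creep '[[[-0.015,-0.01,-0.03,0,-0.5],[-0.03,-0.02,-0.06,0,-0.5],[-0.03,-0.02,-0.07,0,-0.5],[-0.03,-0.02,-0.07,0,-0.5]]]'>/dev/null;python3 st.py
python3 - <<'E'
from sim import *
from bench import env
q=np.array(env.read_state()['qpos']);print(*desc(q))
E
```

```text
t 23.5833 tcp [ 0.3672 -0.2115  0.2228] q [-0.611  0.263  2.262  0.588  0.326 -2.557] F [-0.46 -0.67  0.09] op 0.25
x [ 0.373 -0.044 -0.927] y [0.153 0.988 0.015] tip [ 0.4383 -0.2198  0.0459] lean deg 22.0 az -0.117
t 23.9167 tcp [ 0.3651 -0.2146  0.2021] q [-0.611  0.304  2.279  0.585  0.279 -2.557] F [-0.06 -0.33 -0.72] op 0.25
x [ 0.345 -0.056 -0.937] y [0.165 0.986 0.002] tip [ 0.4309 -0.2253  0.0233] lean deg 20.4 az -0.161
tip [ 0.431 -0.225  0.023] p -0.166 lp 0.349 ly 0.002 q [-0.61  0.3   2.28  0.58  0.28 -2.56]
```

The tip is at (0.431, -0.225, 0.023), lean 20°, no roll. Now a slow advance into contact.

```bash
python3 -m creep '[[[0.01,-0.002,-0.004,0,-0.5],[0.02,-0.004,-0.008,0,-0.5],[0.03,-0.005,-0.012,0,-0.5],[0.04,-0.006,-0.012,0.005,-0.5],[0.05,-0.006,-0.012,0.01,-0.5],[0.06,-0.006,-0.012,0.01,-0.5],[0.07,-0.006,-0.012,0.01,-0.5],[0.08,-0.006,-0.012,0.015,-0.5]]]'>/dev/null;python3 st.py
cat > chk.py <<'E'
from sim import *
from h import *
import sys
s=env.read_state();print(*desc(np.array(s['qpos'])),'M',np.round(s['moment'],2))
for n in("scene","side"):
    W,p=cloud(n);cv2.imwrite(f'pics/c{n}_{s["t"]:.1f}.png',p[:,:,::-1])
    m=(abs(W[...,2]-.169)<.008)&(W[...,0]>.44)&(W[...,0]<.70)&(W[...,1]>-.32)&(W[...,1]<-.14)
    hsv=cv2.cvtColor(p,cv2.COLOR_RGB2HSV);m&=(hsv[...,1]>60)&(hsv[...,0]<25)
    k,l,st,_=cv2.connectedComponentsWithStats(m.astype('uint8'));i=1+np.argmax(st[1:,4]);P=W[l==i]
    (c,wh,a)=cv2.minAreaRect((P[:,:2]*1000).astype('f4'))
    if wh[0]<wh[1]: a+=90
    yaw=np.radians((a+90)%180-90)  # long side angle
    yaw=(yaw-np.pi/2+np.pi/2)%np.pi-np.pi/2; 
    A=np.c_[P[:,:2],np.ones(len(P))];co=np.linalg.lstsq(A,P[:,2],rcond=None)[0]
    d=np.array(c)/1000-[.6405,-.2368];t=-.04;ang=np.radians(a%180-90)
    print(n,np.round(c,1),np.round(wh,1),'yaw',ang.round(3),'bay x,y mm',(1000*(d[0]*np.cos(t)+d[1]*np.sin(t))).round(1),(1000*(-d[0]*np.sin(t)+d[1]*np.cos(t))).round(1),'slope',co[:2].round(3))
    for c in((.622,-.3975),(.6225,-.0825)):
        g=(abs(W[...,2]-.06)<.006)&(np.hypot(W[...,0]-c[0],W[...,1]-c[1])<.06); print(' rim',np.round(cv2.minEnclosingCircle((W[g][:,:2]*1000).astype('f4'))[0],0) if g.any() else None,end='')
    print()
E
python3 chk.py
```

```text
t 24.5833 tcp [ 0.4044 -0.217   0.1958] q [-0.566  0.356  2.209  0.548  0.298 -2.522] F [-8.73 -1.47  5.37] op 0.25
x [ 0.345 -0.038 -0.938] y [0.117 0.993 0.003] tip [ 0.4702 -0.2242  0.0169] lean deg 20.3 az -0.109
tip [ 0.47  -0.224  0.017] p -0.117 lp 0.347 ly 0.003 q [-0.57  0.36  2.21  0.55  0.3  -2.52] M [-0.21  1.09 -0.25]
scene [ 524.2 -227. ] [122.3  81.2] yaw -0.125 bay x,y mm -116.6 5.1 slope [-0.003  0.001]
 rim [ 619. -396.] rim [621. -82.]
side [ 529. -228.] [120.8  82.5] yaw -0.119 bay x,y mm -111.7 4.3 slope [-0.006  0.001]
 rim [ 624. -398.] rim [624. -83.]
```

Contact height from the moment is about 22 mm, the crate's top is level, and the gripper is flush with its face. Continuing slowly while turning towards the bay's yaw.

```bash
python3 -m creep '[[[0.01,-0.001,0,0.001,-0.5],[0.02,-0.003,0,0.003,-0.5],[0.03,-0.004,0,0.005,-0.5],[0.04,-0.006,0,0.007,-0.5],[0.05,-0.007,0,0.008,-0.5],[0.06,-0.009,0,0.01,-0.5],[0.07,-0.01,0,0.011,-0.5],[0.08,-0.012,0,0.013,-0.5],[0.09,-0.013,0,0.014,-0.5],[0.1,-0.015,0,0.016,-0.5],[0.11,-0.016,0,0.016,-0.5]]]'>/dev/null;python3 st.py;python3 chk.py
```

```text
t 25.6 tcp [ 0.4588 -0.2245  0.1956] q [-0.522  0.414  2.092  0.466  0.355 -2.441] F [-8.71 -0.29  6.59] op 0.25
x [ 0.344 -0.018 -0.939] y [0.066 0.998 0.005] tip [ 0.5244 -0.2279  0.0165] lean deg 20.1 az -0.052
tip [ 0.524 -0.228  0.016] p -0.066 lp 0.344 ly 0.005 q [-0.52  0.41  2.09  0.47  0.35 -2.44] M [0.21 1.19 0.03]
scene [ 578.6 -227.7] [121.7  80.9] yaw -0.061 bay x,y mm -62.2 6.7 slope [-0.001 -0.001]
 rim [ 620. -397.] rim [621. -83.]
side [ 584.  -228.7] [120.4  83.1] yaw -0.066 bay x,y mm -56.7 5.8 slope [-0.005  0.003]
 rim [ 624. -397.] rim [624. -83.]
```

```bash
python3 -m creep '[[[0.01,-0.002,0,0,-0.5],[0.02,-0.003,0,0,-0.5],[0.03,-0.005,0,0.001,-0.5],[0.04,-0.006,0,0.002,-0.5],[0.05,-0.008,0,0.003,-0.5],[0.06,-0.009,0,0.004,-0.5],[0.07,-0.011,0,0.005,-0.5],[0.08,-0.012,0,0.006,-0.5]]]'>/dev/null;python3 st.py;python3 chk.py
```

```text
t 26.3667 tcp [ 0.4984 -0.23    0.1954] q [-0.494  0.456  2.005  0.41   0.396 -2.374] F [-8.94 -0.15  6.64] op 0.25
x [ 0.342 -0.01  -0.94 ] y [0.046 0.999 0.007] tip [ 0.5636 -0.2319  0.0161] lean deg 20.0 az -0.028
tip [ 0.564 -0.232  0.016] p -0.046 lp 0.342 ly 0.006 q [-0.49  0.46  2.    0.41  0.4  -2.37] M [0.16 1.24 0.01]
scene [ 617.7 -230.6] [122.4  80.8] yaw -0.038 bay x,y mm -23.1 5.3 slope [-0.001  0.   ]
 rim [ 620. -397.] rim [621. -82.]
side [ 623.1 -231.5] [120.8  82.1] yaw -0.051 bay x,y mm -17.6 4.6 slope [-0.006  0.001]
 rim [ 624. -399.] rim [625. -83.]
```

```bash
python3 -m creep '[[[0.007,-0.001,0,0,-0.5],[0.014,-0.002,0,0.001,-0.5],[0.021,-0.003,0,0.001,-0.5],[0.028,-0.004,0,0.001,-0.5]]]'>/dev/null;python3 st.py
python3 -m creep '[[[0.003,0,0,0,-0.5],[0.006,0,0,0,-0.5]]]'|grep force
python3 -m creep '[[[0.003,0,0,0,-0.5],[0.006,0,0,0,-0.5]]]'|grep force;python3 st.py;python3 chk.py
```

```text
t 26.8 tcp [ 0.5121 -0.2316  0.1952] q [-0.484  0.471  1.974  0.39   0.411 -2.347] F [-10.16   0.54   6.52] op 0.25
x [ 0.34  -0.007 -0.94 ] y [0.043 0.999 0.008] tip [ 0.577  -0.233   0.0158] lean deg 19.9 az -0.021
force: [-10.3, -0.8, 8.5]
force: [-11.0, -0.3, 7.7]
t 27.1333 tcp [ 0.5159 -0.2314  0.1954] q [-0.481  0.475  1.964  0.377  0.42  -2.331] F [-11.03  -0.26   7.71] op 0.25
x [ 0.335 -0.005 -0.942] y [0.042 0.999 0.009] tip [ 0.5799 -0.2324  0.0156] lean deg 19.6 az -0.016
tip [ 0.58  -0.232  0.016] p -0.042 lp 0.335 ly 0.009 q [-0.48  0.48  1.96  0.38  0.42 -2.33] M [-0.07  1.23 -0.13]
scene [ 633.7 -231.5] [122.   80.8] yaw -0.039 bay x,y mm -7.0 5.0 slope [-0.001  0.001]
 rim [ 620. -398.] rim [621. -82.]
side [ 637.7 -231.9] [120.3  82.6] yaw -0.038 bay x,y mm -3.0 4.7 slope [-0.003  0.002]
 rim [ 624. -398.] rim [624. -83.]
```

```bash
python3 -m creep '[[[0.004,0,0,0,-0.5],[0.008,0,0,0,-0.5],[0.008,0,0,0,-0.5]]]'|grep force
python3 -m creep '[[[0.004,0,0,0,-0.5],[0.008,0,0,0,-0.5],[0.008,0,0,0,-0.5]]]'|grep force;python3 st.py;python3 chk.py
```

```text
force: [-8.7, -0.3, 5.6]
force: [-11.7, -2.3, 8.1]
t 27.7333 tcp [ 0.5218 -0.2311  0.1956] q [-0.475  0.481  1.95   0.362  0.432 -2.311] F [-11.68  -2.28   8.11] op 0.25
x [ 0.331 -0.003 -0.944] y [0.041 0.999 0.011] tip [ 0.585  -0.2318  0.0156] lean deg 19.3 az -0.01
tip [ 0.585 -0.232  0.016] p -0.041 lp 0.331 ly 0.01 q [-0.47  0.48  1.95  0.36  0.43 -2.31] M [-0.17  1.28 -0.15]
scene [ 638.8 -230.6] [122.2  80.6] yaw -0.043 bay x,y mm -2.0 6.1 slope [-0.002 -0.001]
 rim [ 620. -397.] rim [621. -82.]
side [ 642.8 -231.7] [120.7  81.7] yaw -0.046 bay x,y mm 2.1 5.2 slope [-0.005  0.001]
 rim [ 624. -398.] rim [625. -82.]
```

```bash
python3 -m creep '[[[0.003,0,0,0,-0.5],[0.006,0,0,0,-0.5],[0.006,0,0,0,-0.5]]]'|grep -E 'force|tcp'
python3 -m creep '[[[0.003,0,0,0,-0.5],[0.006,0,0,0,-0.5],[0.006,0,0,0,-0.5]]]'|grep -E 'force|tcp';python3 st.py;python3 chk.py
```

```text
tcp_pos: [0.5227, -0.2312, 0.1957]
force: [-15.0, -2.6, 11.0]
tcp_pos: [0.5235, -0.2313, 0.1958]
force: [-15.4, -4.2, 11.9]
t 28.3333 tcp [ 0.5235 -0.2313  0.1958] q [-0.473  0.484  1.942  0.347  0.444 -2.296] F [-15.41  -4.2   11.87] op 0.25
x [ 0.323 -0.001 -0.947] y [0.039 0.999 0.012] tip [ 0.5851 -0.2315  0.0152] lean deg 18.8 az -0.004
tip [ 0.585 -0.231  0.015] p -0.039 lp 0.322 ly 0.012 q [-0.47  0.48  1.94  0.35  0.44 -2.3 ] M [-0.52  1.94 -0.31]
scene [ 639. -231.] [122.3  80.5] yaw -0.051 bay x,y mm -1.7 5.8 slope [ 0.001 -0.   ]
 rim [ 621. -397.] rim [621. -82.]
side [ 642.9 -231.6] [120.6  81.6] yaw -0.05 bay x,y mm 2.1 5.3 slope [-0.003  0.001]
 rim [ 624. -398.] rim [625. -83.]
```

The force rose to 15 N and neither crate nor tip advances, so it's at the back stop. Withdrawing.

```bash
python3 -m creep '[[[-0.005,0,0,0,-0.5],[-0.015,0,0,0,-0.5],[-0.03,0,0,0,-0.5],[-0.05,0,0,0,-0.5],[-0.08,0,0,0,-0.5],[-0.11,0,0,0,-0.5],[-0.14,0,0.01,0,-0.5],[-0.16,0,0.02,0,-0.5],[-0.16,0,0.02,0,-0.5]]]'>/dev/null;python3 st.py;python3 chk.py;ls pics|tail -3
```

```text
t 29.1833 tcp [ 0.4416 -0.2312  0.2067] q [-0.554  0.384  2.098  0.436  0.411 -2.462] F [-0.53  0.28 -0.33] op 0.25
x [ 0.323 -0.001 -0.946] y [0.041 0.999 0.012] tip [ 0.5032 -0.2314  0.0261] lean deg 18.8 az -0.005
tip [ 0.503 -0.231  0.026] p -0.041 lp 0.323 ly 0.012 q [-0.55  0.38  2.1   0.44  0.41 -2.46] M [ 0.08  0.06 -0.04]
scene [ 638.9 -231.5] [123.2  80.9] yaw -0.042 bay x,y mm -1.8 5.2 slope [ 0.002 -0.   ]
 rim [ 620. -398.] rim [621. -82.]
side [ 642.6 -231.7] [120.5  82.2] yaw -0.043 bay x,y mm 1.8 5.2 slope [-0.006  0.002]
 rim [ 624. -398.] rim [625. -83.]
top_scene.png
top_side.png
w2.png
```

View pics/cscene_29.2.png

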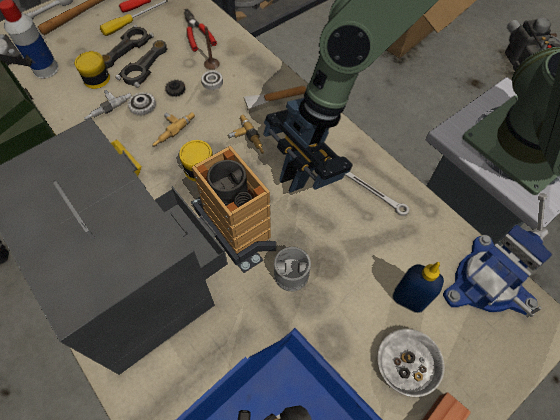

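The crate stands upright in the bay around (235,205) with the hand clear at (310,155). The tin, the piston at (292,268) and the injector at (247,133) are where they were.

```bash
python3 -c "
from bench import env
print(env.sign_off())"
```

```text
the job is handed in; nothing more can be done
None
```

I slid the crate upright into the bay until it stopped against the back stop, withdrew the hand about 80 mm, and handed the job in at about 29 s of the 42 s allowed.

**Lean:** The moves cannot tilt the tool directly. I drove the arm against its own joint limits in free space until the tool leaned back about 20°. That took several tries and roughly 20 s, because the last joint kept reaching its limit during the descent.

**Push:** I pushed at about 60 mm/s, and more slowly near the end. The moment reading put the contact at about 22 mm height early in the push. Force was about 9 N while sliding and rose to 15 N at the stop, where neither crate nor fingertips moved further.

**Last checks, after withdrawing:**

| Check | Measured | Allowed |
|---|---|---|
| Crate along the bay | -1.8 mm (scene camera), +1.8 mm (side camera) | ±8 mm |
| Crate across the bay | +5.2 mm | ±13 mm |
| Crate square to the bay | within about 0.003 rad | 0.09 rad |
| Top face level | slope at most 0.006 | 0.04 rad |
| Piston and tin | within about 1 mm of start | 20 mm |

- **Camera disagreement:** The two cameras differ by about 4 mm along the bay. That roughly fits each being off by its 2 mm calibration error.
- **Injector:** I checked it only by eye in the last picture, where it looked unmoved.
- **Hand:** The force reading after withdrawing was near zero.

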